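Pin a clevis to a pull gauge and prove the joint

TASK

Couple the loose steel clevis to the pull gauge: slide it along the bench over the gauge's lug until you feel the lug bottom in it, without forcing the gauge, then take the thick pin from the wooden block and push it gently down through both ears and the lug's eye until its head sits on the clevis. Then tug the clevis away from the gauge until the draw bar has come out about 4 mm, to prove that the pin carries the pull, ease it back and let go. Leave everything else where it stands.

Things in the scene. Friction and masses are not known exactly. Their poses are not given: they have to be found in the camera images.
- gauge: Pull gauge fixed to the bench: grey housing 72 x 64 mm, 52 mm high, on a dark 90 x 110 mm foot. Origin: centre of its underside, at bench height. Its sprung draw bar comes out of its -x face, level, 23 mm up, on its centre line (own y = 0), and carries a lug. Own -x is the pulling direction.
- gauge_port (a point): Point where the bar leaves the gauge, 42 mm before its origin, 23 mm up. The lug ends in a flat steel eye: outside 28 mm round, upright hole 14.5 mm, 18 to 28 mm above the bench; neck 14 mm wide; 16 mm sleeve from 26 mm behind the eye's centre. How far the lug is screwed on varies and is not reported: at rest the eye's centre is 104 to 140 mm before the gauge's origin.
- drawbar (a joint): Draw bar of the gauge, m: 0 at rest, positive pulled out, negative pushed in. A spring of 3 N per mm acts both ways. It is overloaded when pushed in more than 4 mm (12 N) or pulled out more than 8 mm (24 N).
- clevis: Loose steel clevis, about 350 g, flat on the bench. Origin: on the axis of its cross hole, at its underside; own x points out of its open mouth (to be turned along the gauge's +x), z up. Ears 36 mm wide (y), x = -15 to +18 mm; lower ear 0 to 16 mm high, upper ear 30 to 40 mm, both with a 13.5 mm upright hole. Slot closed by a flat wall at x = -15 mm: with the eye against it the holes line up within 1 mm.
- clevis_grip (a point): Where to grip the clevis, from above, across its y: on top (40 mm high) of the solid block behind its slot, 57 mm behind the cross hole (clevis x = -57 mm), clear of the pin. The block is 36 mm wide and reaches from x = -78 to -15 mm; a nut and rod stub go on to x = -103 mm.
- pin: Thick steel clevis pin, 70 g, standing head up in a hole of the wooden block. Origin: centre of the underside of its head; z towards the head. Shank 12 mm thick, 37 mm long, the last 5 mm tapered to 9 mm. Head: flange 24 mm across, 4 mm high, then a round grip 22 mm across up to 32 mm above the origin. Fully home its origin is 40 mm above the clevis' underside.
- thin_pin: A thinner pin (8 mm shank, grip 17 mm across, only 20 mm high) in the block's other hole; not wanted. Origin as for the thick pin.
- pin_block: Fixed wooden block 120 x 40 mm, 45 mm high, with two upright holes on its own x axis, 42 mm either side of its centre, each with a pin. Origin: centre of its underside. To the right of it and nearer the robot (about x 0.30 to 0.53, y -0.70 to -0.37) stands a black tape deck 430 mm tall: keep the arm clear of it or pass above.
- solder_reel: Bystander: reel of solder, 52 mm across, 40 mm high; origin at its underside.
- grease_pot: Bystander: small pot with white lid, 49 mm across, 45 mm high; origin at its underside.
- heatsink: Bystander: finned aluminium block 26 x 60 x 30 mm; origin at its underside.
Things that resemble listed ones, but are neither listed nor needed, are in the scene too. Leave any turquoise look-alike of the pin alone.

How it is judged:
By the outcome, as a careful person would: the job done as asked, in the order asked, and still so for the second after the job is handed in, with the robot touching nothing.
It also fails if it takes over 72 s, if anything falls off the work surface, if the arm or the gripper's body presses on something with over 40 N, if the wrist force passes 120 N, or if a joint passes its speed limit or range.

ROBOT

A 6-joint arm with a two-finger parallel gripper is mounted at the origin on a cart in front of the work surface, level with it; the furniture and walls round the work are solid. World frame = base frame: x ahead of the robot, y to its left, z up, the work surface at z = 0. Lengths are in m, angles in degrees, forces in N, time in s.
With the tool pointing down it reaches from about 0.4 to 0.825 m from the base axis. Payload 7 kg.
Tool frame: the origin (TCP) lies on the front face of the gripper's body, between the roots of the fingers; the fingertips stand 66 mm ahead of it and the grasp point (between the pads) lies 47 mm ahead of it (ctrl.grasp_offset is the z of the grasp point in the tool frame, in m); z points along the fingers, y is the direction in which the jaws open and shut (so a half turn about z gives the same grasp; the last joint's range is limited). The gripper opens to 88 mm and grips with 3 to 60 N. Pads are 19 mm wide; open, the fingers measure 130 mm over their backs; the gripper's body (78 mm by 193 mm) begins 47 mm behind the grasp point.
Start: joints at [-54.196, 20.546, 0.682, 0, -70.136, -16.507], TCP at [0.223, -0.637, 0.292] pointing down, gripper open.
Joint ranges: [-176.03, 176.03], [-82.01, 121.73], [-58.28, 71.71], [-173.87, 95.51], [-174.79, -0.11], [-173.66, 173.66]. Speed limits (degrees/s): [136.94, 136.94, 172.46, 180, 180, 180].

INTERFACE

Orientations are given as [roll, pitch, yaw] about the fixed x, y, z axes, in that order (R = Rz(yaw) Ry(pitch) Rx(roll)).
In Python, from plant import ctrl gives the robot as it stands.
- The arm moves only by the shell command python3 -m creep 'ROWS'. ROWS is JSON, a list of rows, each a list of 7 numbers: the turn, a rotation vector about the tool's x, y, z in rad, then the shift along the tool's x, y, z in m, then the opening, from 0 (shut) to 1 (fully open). In form: [[wx, wy, wz, dx, dy, dz, grip], ...]. A call has 1 to 12 rows; each row is the pose to reach, as a shift and turn from the pose commanded when the call began, along the tool's axes at that moment; what a row does not reach only later rows make up. A row lasts 1/12 s, in which the tool goes at most 41.7 mm and 7.16 degrees, less where a joint would pass 70% of its speed; a pose out of reach is approached as far as the arm can. A call with a gripper value outside its range is refused whole. The fingers move at their own pace and stop on an object; the grip force is fixed at half the most. Time passes only in rows, so rows that repeat a pose let the fingers close. It gives the time, the measured TCP pose, the force and the opening at its end, in the units of the state.
- ctrl.get_obs(): the state, without advancing time (a new reading comes with each control period).
- ctrl.snapshot(name): name is "side" or "top"; returns the picture (384x512x3 uint8, blue, green, red); there is no depth.
- ctrl.camera_model(name): a dict with "K" (3x3 intrinsics, pixels), "rvec" (rotation vector, rad) and "tvec" (3), from world to camera coordinates, as OpenCV has them. Camera axes: x right, y down, z forward; pixel columns grow to the right and rows downward; lengths in m; the calibration is good to about 2 mm. A picture is of the moment at which its call begins. camera_model takes no time and is no camera call.
- ctrl.close_job(): hands the job in, once; it reports no verdict.
The state is a dict: "clock": time; "joint_pos": joint angles; "qvel": joint speeds; "tau": joint torques, N m; "tool_pos": TCP position; "orientation": TCP orientation; "force": force on the tool from outside, world axes, zero at the start; "moment": the same for the moment, N m; "opening": finger opening in m.
Only numpy, scipy, OpenCV 4.12 (cv2) and the standard library are available. Lean on these libraries where they do the work, as an engineer would, in place of code of your own. Each camera call takes 0.05 s, during which the arm holds its last target.

## Working session

There is one attempt and no reset: what is moved stays moved. The work goes in short steps, Python scripts to look and compute and a shell command to move; the robot and the scene stay as the last step left them, time stands still between calls to the robot, and variables do not carry over. Pictures are saved under pics/ and viewed, and the job is handed in when it is done.

```bash
ls; mkdir -p pics; python3 - <<'E'
from plant import ctrl
import cv2
for n in("side","top"):
    cv2.imwrite(f"pics/a_{n}.png",ctrl.snapshot(n)); print(n,ctrl.camera_model(n))
print(ctrl.get_obs())
E
```

```text
pics
side {'K': array([[464.6909268 ,   0.        , 256.87369166],
       [  0.        , 464.6909268 , 190.60766904],
       [  0.        ,   0.        ,   1.        ]]), 'rvec': array([ 2.23989810e+00, -2.48511477e-03,  1.91295552e-03]), 'tvec': array([-0.57360278, -0.02559209,  1.08442705])}
top {'K': array([[413.52519538,   0.        , 252.6083063 ],
       [  0.        , 413.52519538, 193.08158653],
       [  0.        ,   0.        ,   1.        ]]), 'rvec': array([ 2.07142234, -2.13921302,  0.18239945]), 'tvec': array([-0.11296811,  0.59227084,  0.85548074])}
{'clock': 0.1, 'joint_pos': array([-5.41964338e+01,  2.05890851e+01,  6.39646756e-01, -1.69767200e-02,
       -7.01356952e+01, -1.65067906e+01]), 'qvel': array([-0.04467828, -0.10542919,  0.18284166,  0.08476519,  0.03782142,
       -0.00486917]), 'tau': array([-1.60758365e-03, -5.84164596e+01,  2.93748593e+01,  7.01554388e+00,
        1.01484740e-02, -6.37810581e-05]), 'tool_pos': array([ 0.22293293, -0.63677342,  0.29130363]), 'orientation': array([ 1.79913840e+02, -8.88880082e-03, -1.60708998e+02]), 'force': array([ 0.22986825, -0.23132298,  0.02613501]), 'moment': array([ 0.07926405, -0.01580481,  0.01256736]), 'opening': 0.08741409886620959}
```

View pics/a_side.png

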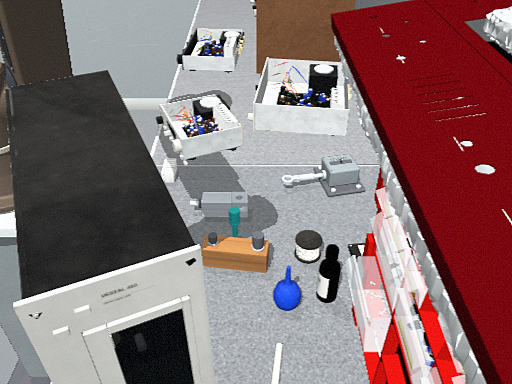

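View pics/a_top.png

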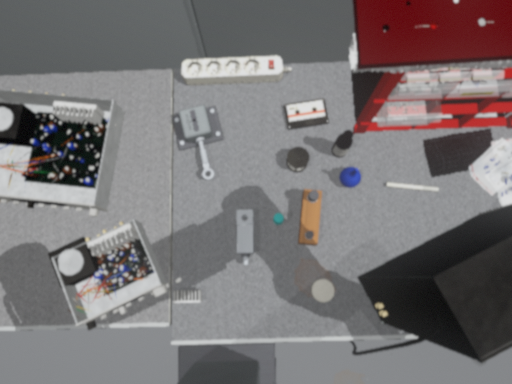

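```bash
cat > h.py <<'E'
import numpy as np, cv2
from plant import ctrl
def cam(n):
    m=ctrl.camera_model(n); R=cv2.Rodrigues(m["rvec"])[0]; return m["K"],R,np.asarray(m["tvec"]).ravel()
def ray(n,u,v,z):
    K,R,t=cam(n); d=R.T@np.linalg.solve(K,[u,v,1]); c=-R.T@t
    return c+d*(z-c[2])/d[2]
def proj(n,p):
    K,R,t=cam(n); q=K@(R@np.asarray(p,float)+t); return q[:2]/q[2]
def crop(n,src,out,x0,y0,x1,y1,s):
    im=cv2.imread(src)[y0:y1,x0:x1]; cv2.imwrite(out,cv2.resize(im,None,fx=s,fy=s,interpolation=cv2.INTER_CUBIC))
E
python3 - <<'E'
from h import *
for n in("side","top"):
    K,R,t=cam(n); print(n,(-R.T@t).round(3)); 
for nm,u,v,z in[("gauge",200,123,.05),("eye",208,173,.028),("clevis",245,230,.04),("block",311,217,.045),("turq",280,218,.03)]:
    print(nm,ray("top",u,v,z).round(3))
crop("top","pics/a_top.png","pics/b1.png",165,95,335,275,4.4) if 0 else None
crop("top","pics/a_top.png","pics/b1.png",165,95,245,190,6)
crop("top","pics/a_top.png","pics/b2.png",225,180,335,275,6)
crop("side","pics/a_side.png","pics/b3.png",180,145,380,275,4)
E
```

```text
side [ 0.571 -0.868  0.653]
top [ 0.408 -0.152  0.952]
gauge [ 0.759 -0.015  0.05 ]
eye [ 0.645 -0.03   0.028]
clevis [ 0.509 -0.112  0.04 ]
block [ 0.533 -0.259  0.045]
turq [ 0.535 -0.191  0.03 ]
```

```bash
sleep 0
```

```text
(no output)
```

View pics/b1.png

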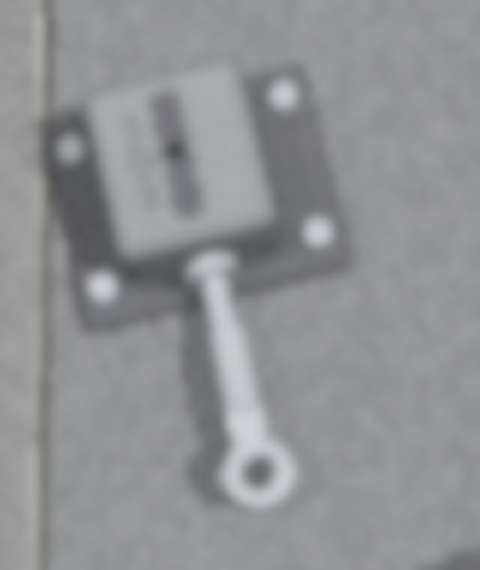

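View pics/b2.png

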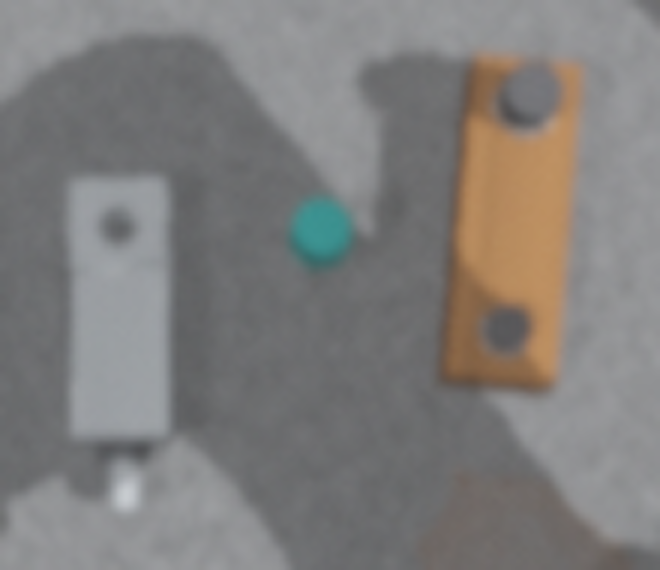

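View pics/b3.png

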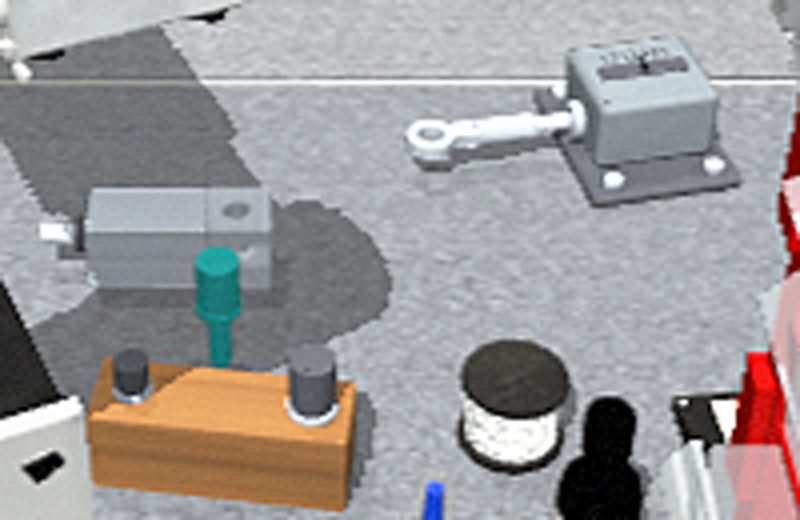

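```bash
python3 - <<'E'
from h import *
def B(n,ox,oy,s,u,v,z): return ray(n,(u+.5)/s-.5+ox,(v+.5)/s-.5+oy,z)
t1=lambda u,v,z:B("top",165,95,6,u,v,z)
t2=lambda u,v,z:B("top",225,180,6,u,v,z)
s3=lambda u,v,z:B("side",180,145,4,u,v,z)
f=lambda p:p.round(4)
c=[t1(*p,.052) for p in[(90,98),(237,62),(273,222),(125,258)]]
print("gauge top corners",[f(p[:2]) for p in c],"ctr",f(np.mean(c,0)), [round(float(np.linalg.norm(c[i]-c[i-1])),4) for i in range(4)])
bolts=[t1(*p,.01) for p in[(69,149),(285,95),(318,231),(102,287)]]
print("bolts ctr",f(np.mean(bolts,0)))
for a,b in((1,2),(0,3)): d=bolts[a]-bolts[b];print("bolt yaw",np.degrees(np.arctan2(d[1],d[0])))
for a,b in((1,2),(0,3)): d=c[a]-c[b];print("yaw",np.degrees(np.arctan2(d[1],d[0])))
e=t1(258,471,.028);print("eye top",f(e)); 
e2=s3(431,133,.028);print("eye side",f(e2))
for port in (t1(212,265,.03),): d=port-e; print("bar yaw",np.degrees(np.arctan2(d[1],d[0])))
d=np.mean(c,0)-e;print("ctr-eye yaw",np.degrees(np.arctan2(d[1],d[0])),np.linalg.norm(d[:2]))
k=[t2(*p,.04) for p in[(68,177),(167,177),(170,437),(72,437)]]
print("clevis corners",[f(p[:2]) for p in k],[round(float(np.linalg.norm(k[i]-k[i-1])),4) for i in range(4)])
for a,b in((0,3),(1,2)): d=k[a]-k[b];print("yaw",np.degrees(np.arctan2(d[1],d[0])))
print("hole top",f(t2(117,227,.04)),"side",f(s3(236,211,.04)))
print("clevis side corners",[f(s3(*p,.04)[:2]) for p in[(90,188),(272,187),(270,227),(88,233)]])
print("pin top: ",f(t2(530,92,.077)),"side",f(s3(313,357,.077)))
print("pin flange side ctr",f(s3(313,408,.049)))
print("block corners",[f(t2(*p,.045)[:2]) for p in[(473,57),(583,67),(556,390),(443,382)]])
print("thin top",f(t2(507,327,.065)),"side",f(s3(131,358,.065)))
for z in(.05,.06,.07,.08,.09,.1):print("turq",z,f(t2(321,228,z)),f(s3(217,260,z)))
E
```

```text
gauge top corners [array([0.79  , 0.0321]), array([ 0.8025, -0.0251]), array([ 0.7367, -0.0385]), array([0.7245, 0.0183])] ctr [ 0.7634 -0.0033  0.052 ] [0.067, 0.0586, 0.0672, 0.0581]
bolts ctr [ 0.7668 -0.0013  0.01  ]
bolt yaw 12.23298109445136
bolt yaw 13.068311461085242
yaw 11.51582048779923
yaw 11.887607915018336
eye top [ 0.6449 -0.0288  0.028 ]
eye side [ 0.642  -0.0317  0.028 ]
bar yaw 11.636063398127494
ctr-eye yaw 12.135020122678933 0.12121035811162902
clevis corners [array([ 0.5566, -0.0932]), array([ 0.5554, -0.1301]), array([ 0.4595, -0.1284]), array([ 0.4606, -0.0926])] [0.096, 0.0369, 0.0959, 0.0358]
yaw -0.3543685494637364
yaw -1.0231583484407607
hole top [ 0.5373 -0.111   0.04  ] side [ 0.5352 -0.1156  0.04  ]
clevis side corners [array([ 0.4573, -0.0961]), array([ 0.5537, -0.0955]), array([ 0.5531, -0.1287]), array([ 0.4596, -0.1334])]
pin top:  [ 0.5758 -0.2618  0.077 ] side [ 0.5747 -0.2644  0.077 ]
pin flange side ctr [ 0.5747 -0.2684  0.049 ]
block corners [array([ 0.5959, -0.2454]), array([ 0.5907, -0.2859]), array([ 0.4718, -0.2688]), array([ 0.4759, -0.2281])]
thin top [ 0.4932 -0.2502  0.065 ] side [ 0.4918 -0.2523  0.065 ]
turq 0.05 [ 0.533  -0.1861  0.05  ] [ 0.5274 -0.1664  0.05  ]
turq 0.06 [ 0.5316 -0.1857  0.06  ] [ 0.5282 -0.178   0.06  ]
turq 0.07 [ 0.5302 -0.1854  0.07  ] [ 0.5289 -0.1897  0.07  ]
turq 0.08 [ 0.5288 -0.185   0.08  ] [ 0.5296 -0.2013  0.08  ]
turq 0.09 [ 0.5275 -0.1846  0.09  ] [ 0.5303 -0.213   0.09  ]
turq 0.1 [ 0.5261 -0.1842  0.1   ] [ 0.5311 -0.2246  0.1   ]
```

```bash
cat >> h.py <<'E'
from scipy.spatial.transform import Rotation as Ro
def go(pos,yaw):
    o=ctrl.get_obs(); R=Ro.from_euler("xyz",o["orientation"],degrees=True); T=Ro.from_euler("xyz",[180,0,yaw],degrees=True)
    print("w",(R.inv()*T).as_rotvec().round(4),"d",R.inv().apply(np.array(pos)-o["tool_pos"]).round(4),"t",round(o["clock"],2))
E
python3 -m creep '[[0,0,0,0,0,-0.04,1],[0,0,0,0,0,-0.08,1],[0,0,0,0,0,-0.12,1],[0,0,0,0,0,-0.16,1],[0,0,0,0,0,-0.2,1],[0,0,0,0,0,-0.24,1],[0,0,0,0,0,-0.25,1],[0,0,0,0,0,-0.25,1]]'
python3 - <<'E'
from h import *
go([.48,-.112,.54],-180)
print(ctrl.get_obs()["joint_pos"])
E
```

```text
clock: 0.77
tool_pos: [0.2229, -0.6374, 0.5466]
orientation: [-179.6, 0.0, -160.7]
force: [0.2, 0.2, -0.3]
opening: 0.0874
w [-0.0062  0.0019  0.3366] d [-0.4162  0.411   0.0043] t 0.77
[-5.41970677e+01  1.84540122e+01  2.95637691e+01  5.81476254e-02
 -1.00742898e+02 -1.65067267e+01]
```

```bash

python3 -m creep '[[0,0,0.03,-0.027,0.027,0,1],[0,0,0.06,-0.055,0.054,0,1],[0,0,0.09,-0.083,0.082,0,1],[0,0,0.12,-0.111,0.11,0,1],[0,0,0.15,-0.139,0.137,0,1],[0,0,0.18,-0.166,0.164,0,1],[0,0,0.21,-0.194,0.192,0,1],[0,0,0.24,-0.222,0.219,0,1],[0,0,0.27,-0.25,0.247,0,1],[0,0,0.3,-0.278,0.274,0,1],[0,0,0.3366,-0.305,0.302,0,1],[0,0,0.3366,-0.333,0.329,0,1]]'
python3 - <<'E'
from h import *
go([.48,-.112,.25],-180)
print(ctrl.get_obs()["joint_pos"])
E
```

```text
clock: 1.77
tool_pos: [0.4285, -0.2145, 0.5415]
orientation: [180.0, -0.0, 179.9]
force: [0.5, -0.9, 0.7]
opening: 0.0876
w [ 0.0004 -0.0007 -0.002 ] d [-0.0514  0.1025  0.2915] t 1.77
[-3.01221948e+00 -2.00127621e+00  4.68985753e+00 -2.18417055e-02
 -9.67302062e+01 -8.71041503e+01]
```

```bash

python3 -m creep '[[0,0,-0.002,-0.02,0.035,0,0.7],[0,0,-0.002,-0.04,0.07,0,0.7],[0,0,-0.002,-0.051,0.1025,0.03,0.7],[0,0,-0.002,-0.051,0.1025,0.07,0.7],[0,0,-0.002,-0.051,0.1025,0.11,0.7],[0,0,-0.002,-0.051,0.1025,0.15,0.7],[0,0,-0.002,-0.051,0.1025,0.19,0.7],[0,0,-0.002,-0.051,0.1025,0.23,0.7],[0,0,-0.002,-0.051,0.1025,0.27,0.7],[0,0,-0.002,-0.051,0.1025,0.31,0.7],[0,0,-0.002,-0.051,0.1025,0.35,0.7],[0,0,-0.002,-0.051,0.1025,0.38,0.7]]'
python3 - <<'E'
from h import *
go([.48,-.112,.079],-180)
cv2.imwrite("pics/c_s.png",ctrl.snapshot("side"));cv2.imwrite("pics/c_t.png",ctrl.snapshot("top"))
crop("side","pics/c_s.png","pics/c_s2.png",170,100,370,250,4)
E
```

```text
clock: 2.77
tool_pos: [0.4773, -0.1141, 0.1586]
orientation: [180.0, -0.2, -179.9]
force: [0.5, 0.5, -0.7]
opening: 0.0613
w [ 0.0001 -0.0036  0.0017] d [-0.003   0.0021  0.0796] t 2.77
```

View pics/c_s2.png

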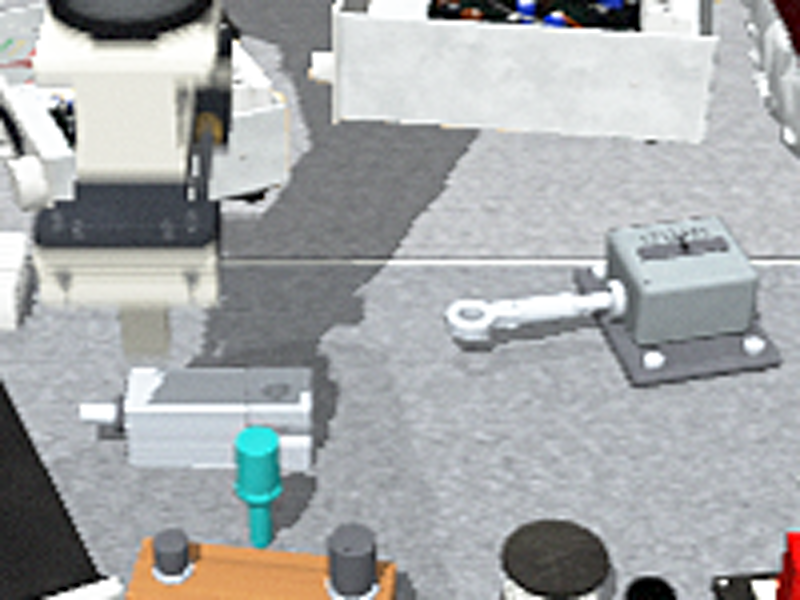

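```bash

python3 -m creep '[[0,0,0,0,0,0,0.7],[0,0,0,0,0,0.025,0.7],[0,0,0,0,0,0.05,0.7],[0,0,0,0,0,0.05,0.7],[0,0,0,0,0,0.05,0.7]]'
python3 - <<'E'
from h import *
go([.48,-.112,.079],-180)
E
```

```text
clock: 3.28
tool_pos: [0.4802, -0.114, 0.1135]
orientation: [-180.0, 0.0, -179.8]
force: [0.1, 0.3, 0.8]
opening: 0.0613
w [-0.0003  0.0003  0.0027] d [0.0002 0.002  0.0345] t 3.28
```

```bash

python3 -m creep '[[0,0,0,0,0.002,0.015,0.7],[0,0,0,0,0.002,0.03,0.7],[0,0,0,0,0.002,0.0345,0.7],[0,0,0,0,0.002,0.0345,0.7],[0,0,0,0,0.002,0.0345,0.6],[0,0,0,0,0.002,0.0345,0.52],[0,0,0,0,0.002,0.0345,0.46],[0,0,0,0,0.002,0.0345,0.42],[0,0,0,0,0.002,0.0345,0.38],[0,0,0,0,0.002,0.0345,0.34],[0,0,0,0,0.002,0.0345,0.3],[0,0,0,0,0.002,0.0345,0.3]]'
python3 - <<'E'
from h import *
go([.48,-.112,.079],-180); print(ctrl.get_obs()["force"],ctrl.get_obs()["opening"])
cv2.imwrite("pics/d_s.png",ctrl.snapshot("side"));cv2.imwrite("pics/d_t.png",ctrl.snapshot("top"))
crop("side","pics/d_s.png","pics/d_s2.png",170,100,370,250,4)
crop("top","pics/d_t.png","pics/d_t2.png",165,100,345,250,4)
E
```

```text
clock: 4.28
tool_pos: [0.4798, -0.1119, 0.0782]
orientation: [180.0, 0.0, -179.9]
force: [-1.5, 1.7, 6.2]
opening: 0.0356
w [0.     0.0006 0.0025] d [-0.0002 -0.0001 -0.0008] t 4.28
[-1.49169832  1.73778179  6.18312755] 0.03560682996557838
```

View pics/d_s2.png

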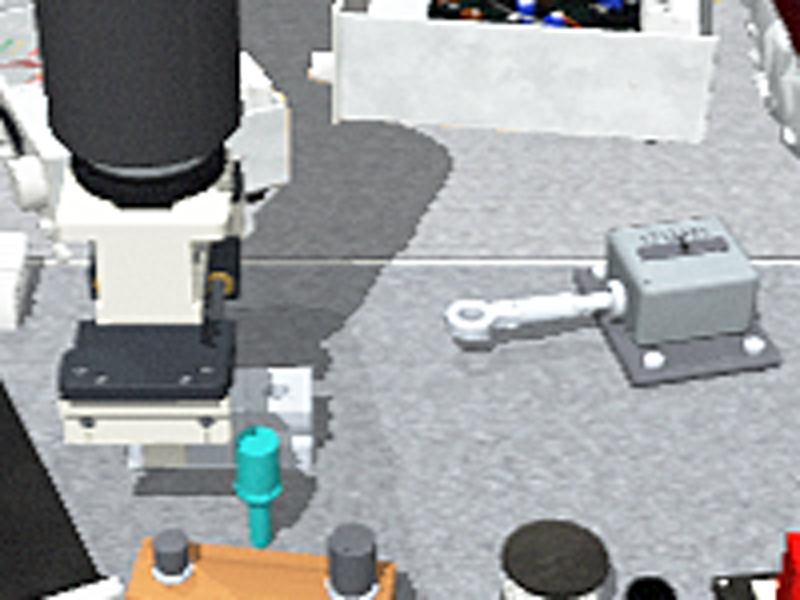

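View pics/d_t2.png

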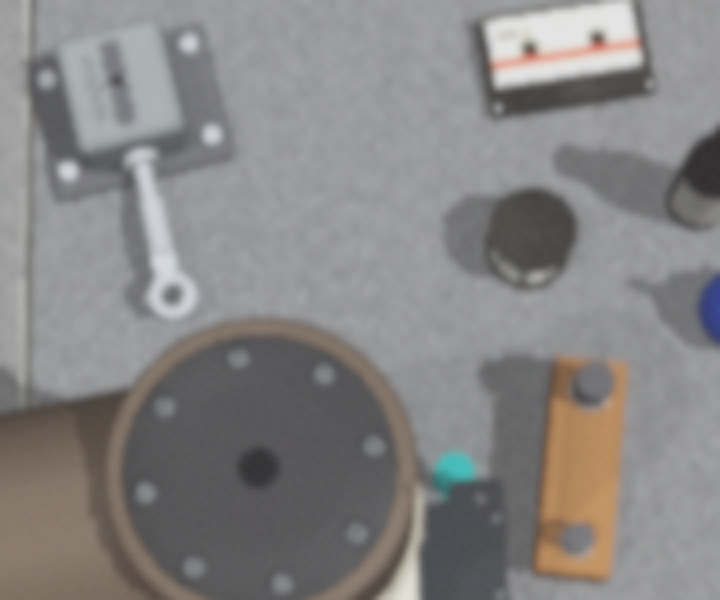

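```bash

python3 - <<'E'
from h import *
go([.5441,-.0502,.0785],-168); 
E
```

```text
w [-0.      0.0006 -0.2069] d [-0.0644  0.0615 -0.0003] t 4.38
```

```bash

python3 -m creep '[[0,0,0,0,0.012,0,0.3],[0,0,-0.02,-0.005,0.025,0,0.3],[0,0,-0.05,-0.015,0.038,0,0.3],[0,0,-0.08,-0.025,0.05,0,0.3],[0,0,-0.11,-0.035,0.058,0,0.3],[0,0,-0.14,-0.045,0.0615,0,0.3],[0,0,-0.17,-0.055,0.0615,0,0.3],[0,0,-0.2,-0.06,0.0615,0,0.3],[0,0,-0.207,-0.0644,0.0615,0,0.3],[0,0,-0.207,-0.0644,0.0615,0,0.3],[0,0,-0.207,-0.0644,0.0615,0,0.3]]'
python3 - <<'E'
from h import *
go([.5441,-.0502,.0785],-168); print(ctrl.get_obs()["force"],ctrl.get_obs()["opening"])
cv2.imwrite("pics/e_s.png",ctrl.snapshot("side"));cv2.imwrite("pics/e_t.png",ctrl.snapshot("top"))
crop("side","pics/e_s.png","pics/e_s2.png",200,130,380,230,4.4)
crop("top","pics/e_t.png","pics/e_t2.png",165,100,285,200,6)
E
```

```text
clock: 5.3
tool_pos: [0.5418, -0.0512, 0.0781]
orientation: [-180.0, -0.2, -168.0]
force: [-9.6, -2.1, 15.0]
opening: 0.0357
w [-0.0004 -0.0043 -0.0002] d [-0.0024  0.0005 -0.0004] t 5.3
[-9.61290242 -2.08127212 15.01108632] 0.03568604815721105
```

View pics/e_s2.png

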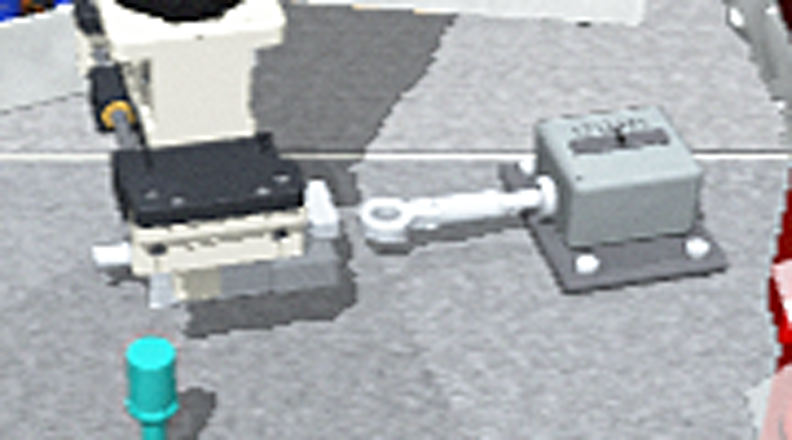

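View pics/e_t2.png

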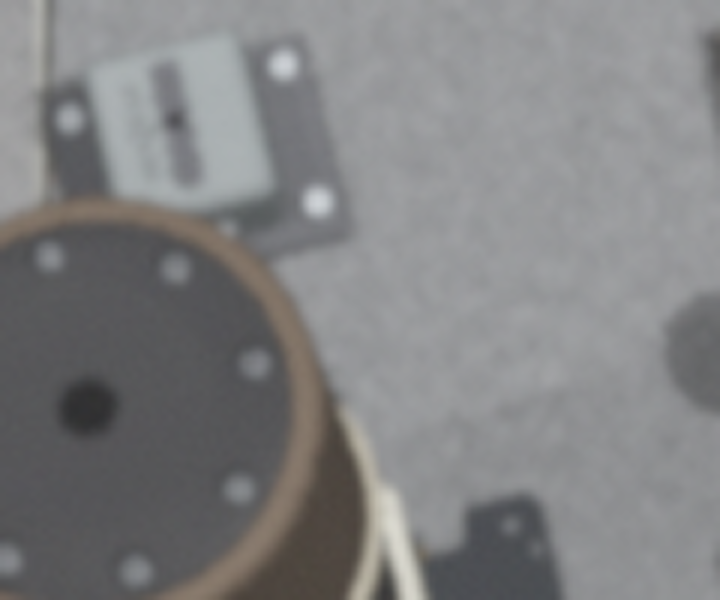

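```bash

python3 -m creep '[[0,0,0,0,0,-0.0004,0.3],[0,0,0,0,0,-0.0008,0.3],[0,0,0,0,0,-0.0008,0.3],[0,0,0,0,0,-0.0008,0.3]]'
python3 - <<'E'
from h import *
go([.5441,-.0502,.0785],-168)
E
```

```text
clock: 5.73
tool_pos: [0.5436, -0.0504, 0.0782]
orientation: [-180.0, -0.0, -168.0]
force: [-1.0, -0.2, -1.1]
opening: 0.0359
w [-0.     -0.0008 -0.0003] d [-0.0005  0.0001 -0.0003] t 5.73
```

```bash

python3 - <<'E'
from h import *
cv2.imwrite("pics/f_s.png",ctrl.snapshot("side"))
crop("side","pics/f_s.png","pics/f_s2.png",255,160,315,205,13)
for s,o,ims in(("d",(0,0),"pics/d_s.png"),("c",0,"pics/c_s.png")): crop("side",ims,f"pics/f_{s}.png",215,180,265,220,15)
E
```

```text
(no output)
```

View pics/f_s2.png

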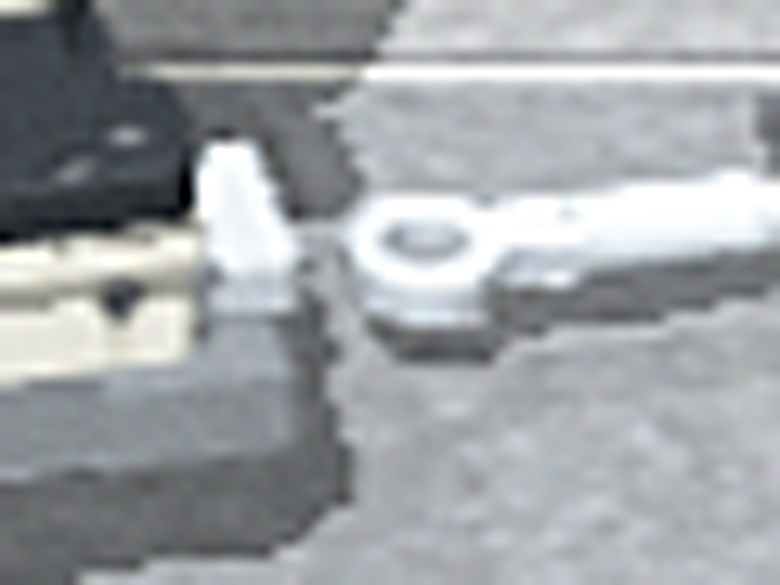

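View pics/f_d.png

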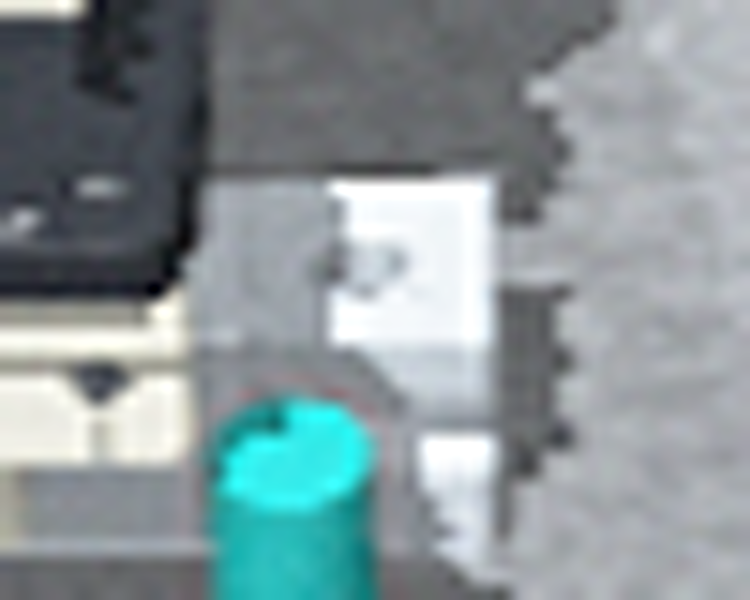

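View pics/f_c.png

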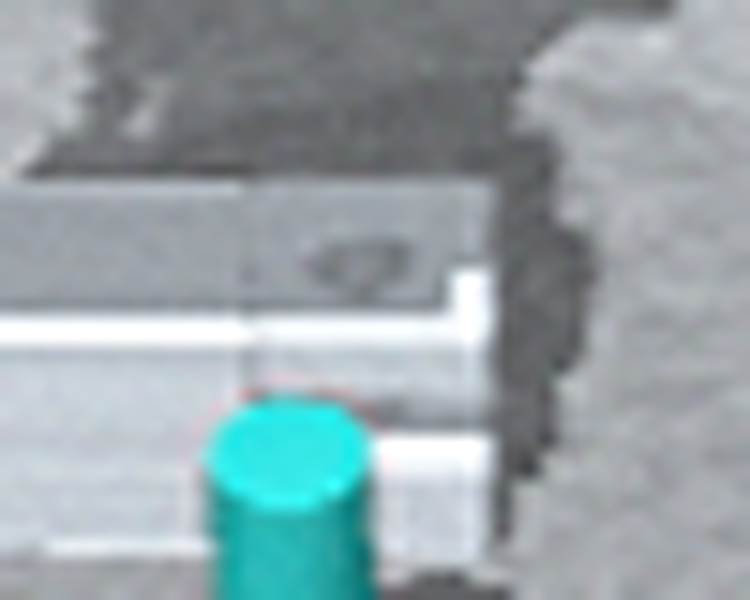

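```bash

python3 - <<'E'
from h import *
def B(ox,oy,s,u,v,z): return ray("side",(u+.5)/s-.5+ox,(v+.5)/s-.5+oy,z)
d=lambda u,v,z=.04:B(215,180,15,u,v,z)
f=lambda u,v,z:B(255,160,13,u,v,z)
print("hole",d(360,265).round(4)); a,b=d(495,178),d(495,345); print("front corners before",a.round(4),b.round(4),((a+b)/2).round(4))
e=f(426,240,.028);print("eye",e.round(4), "ring far/near",f(426,195,.028).round(4),f(426,286,.028).round(4))
a,b=f(257,142,.04),f(297,280,.04);m=(a+b)/2;print("front corners now",a.round(4),b.round(4),m.round(4),np.linalg.norm(a-b))
ax=np.array([np.cos(np.radians(12)),np.sin(np.radians(12)),0]);n=np.array([-ax[1],ax[0],0])
r=e-m;print("eye rel front mid: along",r@ax,"lat",r@n)
E
```

```text
hole [ 0.535 -0.115  0.04 ]
front corners before [ 0.5535 -0.0956  0.04  ] [ 0.554  -0.1324  0.04  ] [ 0.5538 -0.114   0.04  ]
eye [ 0.6418 -0.0322  0.028 ] ring far/near [ 0.6425 -0.0191  0.028 ] [ 0.6411 -0.0453  0.028 ]
front corners now [ 0.6128 -0.0199  0.04  ] [ 0.6182 -0.0594  0.04  ] [ 0.6155 -0.0397  0.04  ] 0.03990991655833372
eye rel front mid: along 0.02732659922766843 lat 0.0018126490815830402
```

```bash

python3 -m creep '[[0,0,0,-0.006,0,0,0.3],[0,0,0,-0.012,0,0,0.3],[0,0,0,-0.018,0,0,0.3],[0,0,0,-0.024,0,0,0.3],[0,0,0,-0.03,0,0,0.3],[0,0,0,-0.03,0,0,0.3],[0,0,0,-0.03,0,0,0.3],[0,0,0,-0.03,0,0,0.3]]'
python3 - <<'E'
from h import *
print(ctrl.get_obs()["force"])
cv2.imwrite("pics/g_s.png",ctrl.snapshot("side"))
crop("side","pics/g_s.png","pics/g_s2.png",255,150,335,210,10)
E
```

```text
clock: 6.45
tool_pos: [0.5729, -0.0442, 0.0782]
orientation: [180.0, -0.0, -168.0]
force: [-0.4, 0.1, -2.9]
opening: 0.0356
[-0.37894805  0.05543131 -2.87048214]
```

View pics/g_s2.png

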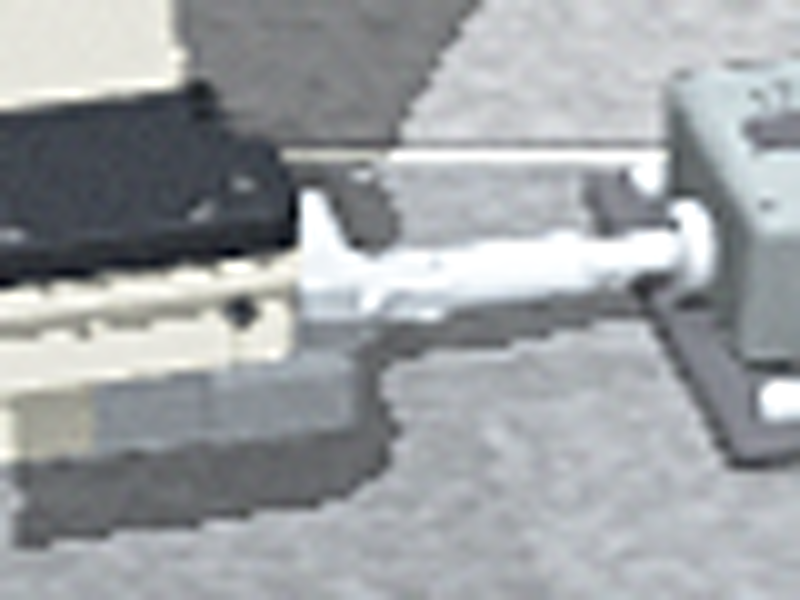

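```bash

python3 -m creep '[[0,0,0,-0.003,0,0.0002,0.3],[0,0,0,-0.006,0,0.0003,0.3],[0,0,0,-0.009,0,0.0003,0.3],[0,0,0,-0.011,0,0.0003,0.3],[0,0,0,-0.011,0,0.0003,0.3],[0,0,0,-0.011,0,0.0003,0.3]]'
python3 -m creep '[[0,0,0,-0.0005,0,0,0.3],[0,0,0,-0.001,0,0,0.3],[0,0,0,-0.0015,0,0,0.3],[0,0,0,-0.0015,0,0,0.3],[0,0,0,-0.0015,0,0,0.3]]'
```

```text
clock: 7.0
tool_pos: [0.5844, -0.0417, 0.0783]
orientation: [-180.0, 0.0, -168.0]
force: [0.4, -0.0, -2.9]
opening: 0.0362
clock: 7.42
tool_pos: [0.5852, -0.0416, 0.0782]
orientation: [-180.0, -0.0, -168.0]
force: [-2.3, -0.5, 0.4]
opening: 0.0355
```

```bash

python3 -m creep '[[0,0,0,-0.0005,0,0,0.3],[0,0,0,-0.001,0,0,0.3],[0,0,0,-0.001,0,0,0.3],[0,0,0,-0.001,0,0,0.3]]'
python3 -m creep '[[0,0,0,-0.0005,0,0,0.3],[0,0,0,-0.001,0,0,0.3],[0,0,0,-0.001,0,0,0.3],[0,0,0,-0.001,0,0,0.3]]'
```

```text
clock: 7.75
tool_pos: [0.5865, -0.0413, 0.0782]
orientation: [-180.0, 0.0, -168.0]
force: [-2.9, -0.3, -0.7]
opening: 0.0356
clock: 8.08
tool_pos: [0.5874, -0.0411, 0.0782]
orientation: [-180.0, 0.0, -168.0]
force: [-1.8, -1.0, 0.1]
opening: 0.0359
```

```bash

python3 -m creep '[[0,0,0,-0.0005,0,0,0.3],[0,0,0,-0.001,0,0,0.3],[0,0,0,-0.001,0,0,0.3],[0,0,0,-0.001,0,0,0.3]]'
python3 -m creep '[[0,0,0,-0.0005,0,0,0.3],[0,0,0,-0.0007,0,0,0.3],[0,0,0,-0.0007,0,0,0.3],[0,0,0,-0.0007,0,0,0.3]]'
```

```text
clock: 8.42
tool_pos: [0.5884, -0.0409, 0.0782]
orientation: [180.0, 0.0, -168.0]
force: [-1.2, -0.7, 1.4]
opening: 0.036
clock: 8.75
tool_pos: [0.589, -0.0408, 0.0782]
orientation: [-180.0, -0.0, -168.0]
force: [-3.4, -1.4, 2.6]
opening: 0.0358
```

```bash

python3 -m creep '[[0,0,0,-0.0005,0,0,0.3],[0,0,0,-0.0007,0,0,0.3],[0,0,0,-0.0007,0,0,0.3],[0,0,0,-0.0007,0,0,0.3]]'
python3 - <<'E'
from h import *
print(ctrl.get_obs()["force"])
cv2.imwrite("pics/h_s.png",ctrl.snapshot("side"))
crop("side","pics/h_s.png","pics/h_s2.png",255,150,355,210,8)
E
```

```text
clock: 9.08
tool_pos: [0.5898, -0.0406, 0.0782]
orientation: [-180.0, 0.0, -168.0]
force: [-2.4, -0.7, 1.8]
opening: 0.0358
[-2.4463727  -0.70440795  1.84183211]
```

View pics/h_s2.png

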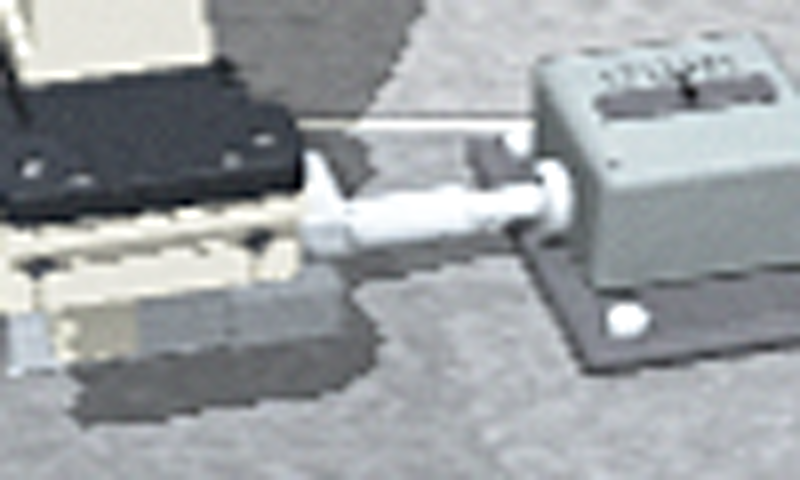

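```bash

python3 -m creep '[[0,0,0,-0.0005,0,0,0.3],[0,0,0,-0.0007,0,0,0.3],[0,0,0,-0.0007,0,0,0.3],[0,0,0,-0.0007,0,0,0.3]]'
python3 -m creep '[[0,0,0,-0.0005,0,0,0.3],[0,0,0,-0.0007,0,0,0.3],[0,0,0,-0.0007,0,0,0.3],[0,0,0,-0.0007,0,0,0.3]]'
```

```text
clock: 9.47
tool_pos: [0.5901, -0.0406, 0.0782]
orientation: [180.0, -0.0, -168.0]
force: [-5.0, -0.8, 3.9]
opening: 0.0357
clock: 9.8
tool_pos: [0.5904, -0.0405, 0.0782]
orientation: [180.0, -0.1, -168.0]
force: [-5.9, -1.2, 6.2]
opening: 0.036
```

```bash

python3 -m creep '[[0,0,0,-0.0005,0,-0.0002,0.3],[0,0,0,-0.001,0,-0.0003,0.3],[0,0,0,-0.001,0,-0.0003,0.3],[0,0,0,-0.001,0,-0.0003,0.3],[0,0,0,-0.001,0,-0.0003,0.3]]'
```

```text
clock: 10.22
tool_pos: [0.591, -0.0404, 0.0782]
orientation: [180.0, -0.1, -168.0]
force: [-6.7, -1.3, 4.5]
opening: 0.0359
```

```bash

python3 -m creep '[[0,0,0,0.0006,0,-0.0002,0.3],[0,0,0,0.0012,0,-0.0003,0.3],[0,0,0,0.0018,0,-0.0003,0.3],[0,0,0,0.0018,0,-0.0003,0.3],[0,0,0,0.0018,0,-0.0003,0.3]]'
```

```text
clock: 10.63
tool_pos: [0.5904, -0.0404, 0.0785]
orientation: [180.0, 0.0, -168.0]
force: [-2.2, -0.1, -4.2]
opening: 0.0362
```

```bash

python3 -m creep '[[0,0,0,0.0003,0,0.0003,0.3],[0,0,0,0.0003,0,0.0003,0.45],[0,0,0,0.0003,0,0.0003,0.55],[0,0,0,0.0003,0,0.0003,0.7],[0,0,0,0.0003,0,0.0003,0.7],[0,0,0,0.0003,0,-0.01,0.7],[0,0,0,0.0003,0,-0.04,0.7],[0,0,0,0.0003,0,-0.08,0.7],[0,0,0,0.0003,0,-0.12,0.7],[0,0,0,0.0003,0,-0.14,0.7],[0,0,0,0.0003,0,-0.14,0.7]]'
python3 - <<'E'
from h import *
go([.55,-.263,.2],-180)
cv2.imwrite("pics/i_s.png",ctrl.snapshot("side"));cv2.imwrite("pics/i_t.png",ctrl.snapshot("top"))
crop("side","pics/i_s.png","pics/i_s2.png",240,150,370,220,6)
E
```

```text
clock: 11.55
tool_pos: [0.5927, -0.0404, 0.226]
orientation: [-179.9, 0.6, -168.0]
force: [-0.4, 0.3, -0.8]
opening: 0.0613
w [0.     0.0106 0.2102] d [ 0.0885 -0.2088  0.0253] t 11.55
```

View pics/i_s2.png

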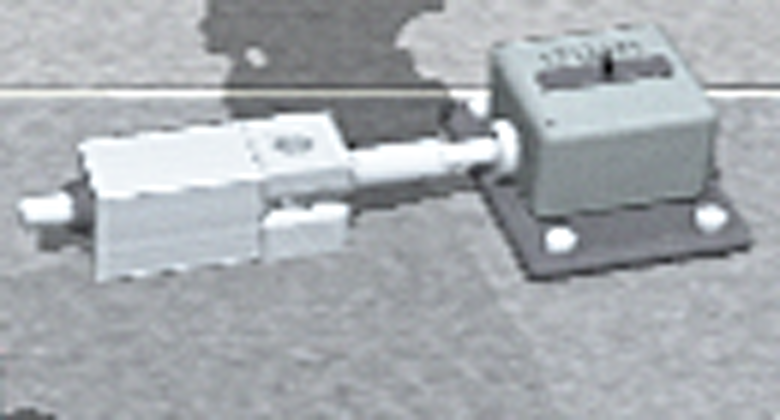

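```bash

python3 - <<'E'
from h import *
go([.5753,-.263,.19],-180)
E
crop=1; python3 - <<'E'
from h import *
crop("top","pics/i_t.png","pics/i_t2.png",190,110,330,220,5.5)
crop("side","pics/i_s.png","pics/i_s3.png",265,160,315,200,15)
E
```

```text
w [0.0006 0.0036 0.2091] d [ 0.0611 -0.2146  0.0306] t 11.65
```

View pics/i_t2.png

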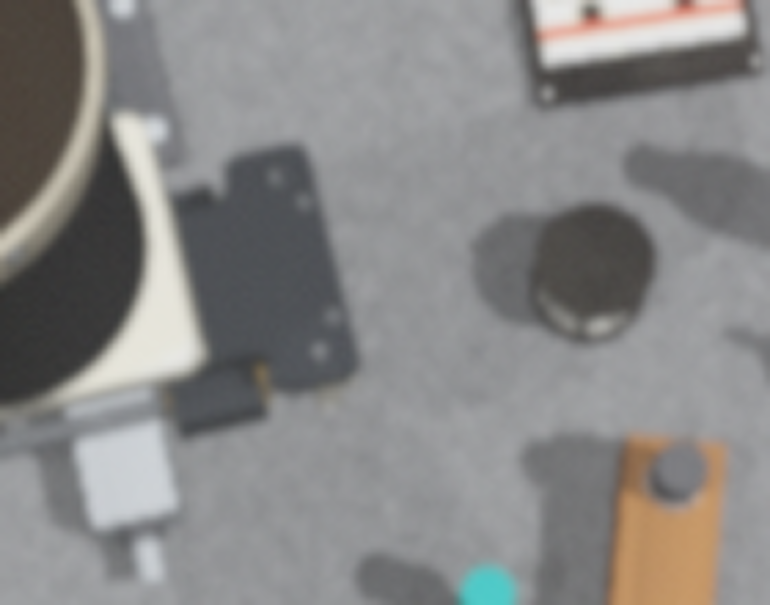

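View pics/i_s3.png

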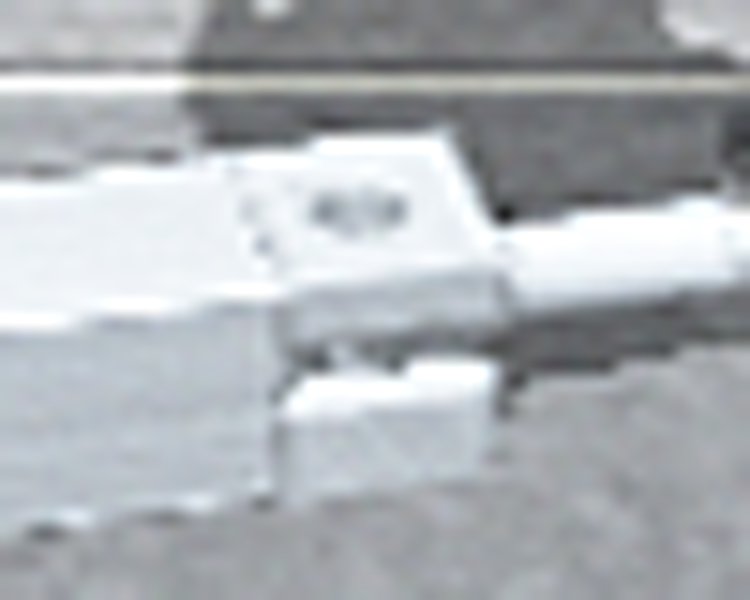

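```bash

python3 -m creep '[[0,0,0.03,0.008,-0.03,0,0.6],[0,0,0.07,0.018,-0.06,0,0.6],[0,0,0.1,0.026,-0.09,0,0.6],[0,0,0.14,0.035,-0.12,0,0.6],[0,0,0.17,0.044,-0.15,0.01,0.6],[0,0,0.2,0.052,-0.18,0.02,0.6],[0,0,0.209,0.059,-0.205,0.03,0.6],[0,0,0.209,0.061,-0.2146,0.031,0.6],[0,0,0.209,0.061,-0.2146,0.031,0.6],[0,0,0.209,0.061,-0.2146,0.031,0.6],[0,0,0.209,0.061,-0.2146,0.031,0.6]]'
python3 - <<'E'
from h import *
go([.5753,-.263,.117],-180)
cv2.imwrite("pics/j_s.png",ctrl.snapshot("side"));cv2.imwrite("pics/j_t.png",ctrl.snapshot("top"))
crop("side","pics/j_s.png","pics/j_s2.png",180,160,330,280,5)
crop("top","pics/j_t.png","pics/j_t2.png",190,110,330,220,5.5)
E
```

```text
clock: 12.57
tool_pos: [0.5749, -0.2624, 0.1877]
orientation: [180.0, -0.0, -180.0]
force: [1.1, -0.3, 0.2]
opening: 0.0524
w [ 0.0002 -0.0004  0.0007] d [-0.0004 -0.0006  0.0707] t 12.57
```

View pics/j_s2.png

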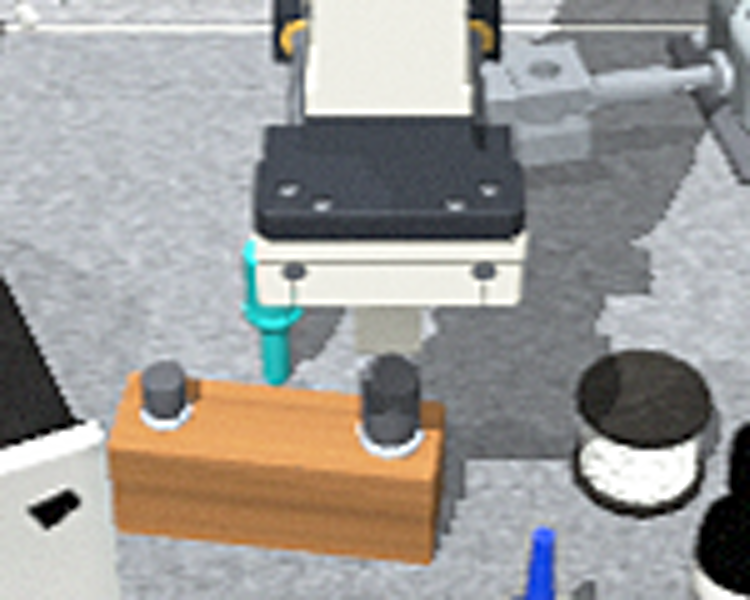

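View pics/j_t2.png

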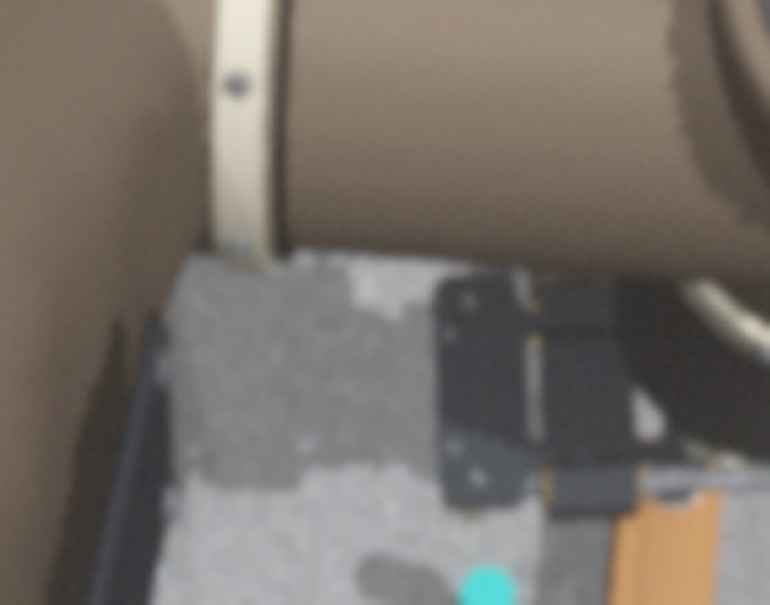

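```bash

python3 -m creep '[[0,0,0,0,-0.0006,0.02,0.6],[0,0,0,0,-0.0006,0.04,0.6],[0,0,0,0,-0.0006,0.055,0.6],[0,0,0,0,-0.0006,0.065,0.6],[0,0,0,0,-0.0006,0.0695,0.6],[0,0,0,0,-0.0006,0.0695,0.6],[0,0,0,0,-0.0006,0.0695,0.6]]'
python3 - <<'E'
from h import *
go([.5753,-.263,.118],-180)
cv2.imwrite("pics/k_s.png",ctrl.snapshot("side"))
crop("side","pics/k_s.png","pics/k_s2.png",200,190,300,270,7)
E
```

```text
clock: 13.25
tool_pos: [0.5755, -0.2635, 0.1189]
orientation: [-180.0, 0.0, -179.9]
force: [-0.3, 0.0, 0.4]
opening: 0.0523
w [-0.0004  0.0007  0.001 ] d [0.0002 0.0005 0.0009] t 13.25
```

View pics/k_s2.png

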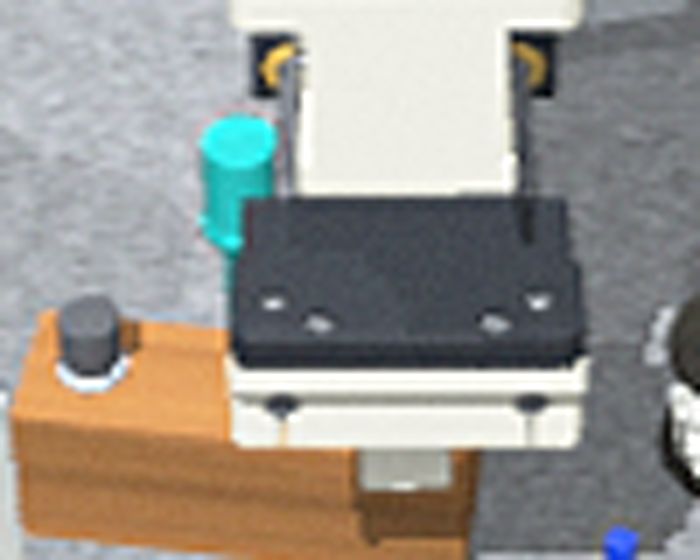

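```bash

python3 -m creep '[[0,0,0,0,0,0,0.5],[0,0,0,0,0,0,0.42],[0,0,0,0,0,0,0.36],[0,0,0,0,0,0,0.32],[0,0,0,0,0,0,0.28],[0,0,0,0,0,0,0.24],[0,0,0,0,0,0,0.2],[0,0,0,0,0,0,0.15],[0,0,0,0,0,0,0.15],[0,0,0,0,0,0,0.15]]'
```

```text
clock: 14.13
tool_pos: [0.5749, -0.2637, 0.1183]
orientation: [-180.0, 0.0, -180.0]
force: [-1.0, 0.8, 2.3]
opening: 0.0213
```

Gripped at 21 mm (22 mm grip). Lift straight up.

```bash

python3 -m creep '[[0,0,0,0,0,-0.006,0.15],[0,0,0,0,0,-0.015,0.15],[0,0,0,0,0,-0.03,0.15],[0,0,0,0,0,-0.045,0.15],[0,0,0,0,0,-0.06,0.15],[0,0,0,0,0,-0.075,0.15],[0,0,0,0,0,-0.085,0.15],[0,0,0,0,0,-0.085,0.15],[0,0,0,0,0,-0.085,0.15]]'
python3 - <<'E'
from h import *
o=ctrl.get_obs();print(o["force"],o["opening"])
a=np.radians(12);h=np.array([.5904,-.0404])+.057*np.array([np.cos(a),np.sin(a)]);print(h)
go([h[0],h[1],.2],-168)
cv2.imwrite("pics/l_s.png",ctrl.snapshot("side"))
crop("side","pics/l_s.png","pics/l_s2.png",190,140,320,250,6)
E
```

```text
clock: 14.88
tool_pos: [0.575, -0.2637, 0.2039]
orientation: [180.0, 0.1, -180.0]
force: [0.4, -0.9, -1.5]
opening: 0.0211
[ 0.36739405 -0.85261083 -1.47306672] 0.021072925782733083
[ 0.64615441 -0.02854903]
w [-1.000e-04  1.400e-03 -2.094e-01] d [-0.0711  0.2352  0.004 ] t 14.88
```

View pics/l_s2.png

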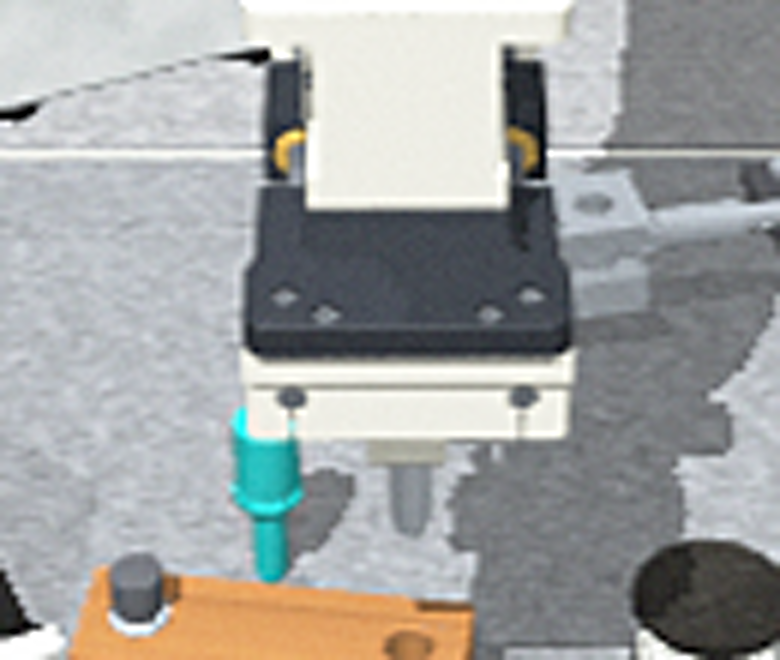

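```bash

python3 - <<'E'
from h import *
def rayY(u,v,y):
    K,R,t=cam("side"); d=R.T@np.linalg.solve(K,[u,v,1]); c=-R.T@t
    return c+d*(y-c[1])/d[1]
def P(ox,oy,s,u,v): return (u+.5)/s-.5+ox,(v+.5)/s-.5+oy
print("tip",rayY(*P(190,140,6,410,530),-.2637))
print("shank",rayY(*P(190,140,6,410.5,490),-.2637))
print("hole",ray("side",*P(265,160,15,358,211),.04),ray("side",*P(190,140,6,597,203),.04))
# front/back corners of clevis in i_s3
for u,v in((450,135),(500,265)):print(ray("side",*P(265,160,15,u,v),.04))
im=cv2.imread("pics/i_s.png");g=im[:,:,1]
print(g[168:180,282:297])
im=cv2.imread("pics/l_s.png");g=im[:,:,1]
print(g[168:180,282:297])
print(im[216:230,250:268,1])
E
```

```text
tip [ 0.57475331 -0.2637      0.09088816]
shank [ 0.5748688  -0.2637      0.10675942]
hole [ 0.64379584 -0.03187818  0.04      ] [ 0.64535876 -0.03118961  0.04      ]
[ 0.65875109 -0.01252855  0.04      ]
[ 0.66394154 -0.04534404  0.04      ]
[[109 107 108 102  86  86 101 110 116 116 115 136 161 131 106]
 [115 121 123 170 245 255 255 255 255 255 255 255 233 140 109]
 [255 255 254 252 250 249 248 247 248 247 246 250 255 190  97]
 [248 246 246 247 248 248 250 254 250 244 242 242 250 234 135]
 [246 244 231 237 230 228 236 223 234 247 244 242 245 255 197]
 [232 243 242 225 173 181 201 196 191 174 230 242 244 252 229]
 [232 246 244 216 158 174 195 197 180 170 232 244 241 244 255]
 [222 234 246 242 238 213 198 222 219 235 246 244 240 240 250]
 [190 224 244 244 246 244 243 243 242 242 245 245 243 241 246]
 [248 223 233 243 242 246 245 247 247 244 245 248 247 241 230]
 [247 234 243 248 248 244 239 232 225 218 213 204 198 189 191]
 [255 247 223 203 189 190 191 189 186 191 187 188 191 191 188]]
[[197 198 192 187 177 142 119 133 143 149 157 178 176 135 117]
 [200 195 198 199 201 194 201 204 199
[... 1007 characters left out ...]
176 192 189 190 147 112]
 [199 203 207 204 178 133 132 141 146 152 137 145 189 199 184 145 118 113]
 [194 191 188 187 181 139 124 140 145 150 137 138 192 200 199 152 114 120]
 [198 200 191 201 186 136 131 142 148 148 139 143 176 197 153 119 126 124]
 [202 187 179 185 180 138 128 147 147 149 131 142 182 194 149 129 127 120]
 [197 180 166 187 183 143 124 140 145 145 135 145 191 197 191 155 129 120]
 [186 169 173 192 202 151 124 140 145 148 132 150 174 195 201 159 117 122]
 [203 189 177 190 199 170 132 139 143 148 138 190 196 197 208 164 125 130]
 [199 200 190 191 193 184 144 128 139 128 148 197 191 188 211 163 125 130]
 [176 188 199 200 196 198 189 173 160 151 181 192 189 186 153 116 116 125]]
```

```bash

python3 - <<'E'
from h import *
print(ray("side",288.4,173.5,.04),ray("side",288.4,173.5,.04)-ray("side",287.4,173.5,.04))
def rayY(u,v,y):
    K,R,t=cam("side"); d=R.T@np.linalg.solve(K,[u,v,1]); c=-R.T@t
    return c+d*(y-c[1])/d[1]
print(rayY(258,222,-.2637))
E
```

```text
[ 0.64381683 -0.03150122  0.04      ] [ 2.23033416e-03 -3.94017902e-06  0.00000000e+00]
[ 0.57487237 -0.2637      0.10499287]
```

```bash

python3 - <<'E'
from h import *
go([.645,-.0288,.175],-168)
E
python3 -m creep '[[0,0,-0.02,-0.007,0.025,0,0.15],[0,0,-0.05,-0.016,0.055,0,0.15],[0,0,-0.08,-0.025,0.085,0,0.15],[0,0,-0.11,-0.034,0.115,0,0.15],[0,0,-0.14,-0.044,0.145,0,0.15],[0,0,-0.17,-0.053,0.175,0,0.15],[0,0,-0.2,-0.062,0.205,0,0.15],[0,0,-0.209,-0.068,0.225,0,0.15],[0,0,-0.209,-0.07,0.235,0.01,0.15],[0,0,-0.209,-0.07,0.235,0.029,0.15],[0,0,-0.209,-0.07,0.235,0.029,0.15],[0,0,-0.209,-0.07,0.235,0.029,0.15]]'
python3 - <<'E'
from h import *
go([.645,-.0288,.175],-168)
cv2.imwrite("pics/m_s.png",ctrl.snapshot("side"))
crop("side","pics/m_s.png","pics/m_s2.png",260,130,330,190,11)
E
```

```text
w [ 4.000e-04 -2.000e-04 -2.095e-01] d [-0.0704  0.2348  0.028 ] t 14.93
clock: 15.93
tool_pos: [0.6436, -0.0292, 0.1721]
orientation: [-180.0, -0.3, -168.0]
force: [0.4, -0.8, -0.2]
opening: 0.0207
w [-0.     -0.0045 -0.0006] d [-0.0015  0.0001 -0.0029] t 15.93
```

View pics/m_s2.png

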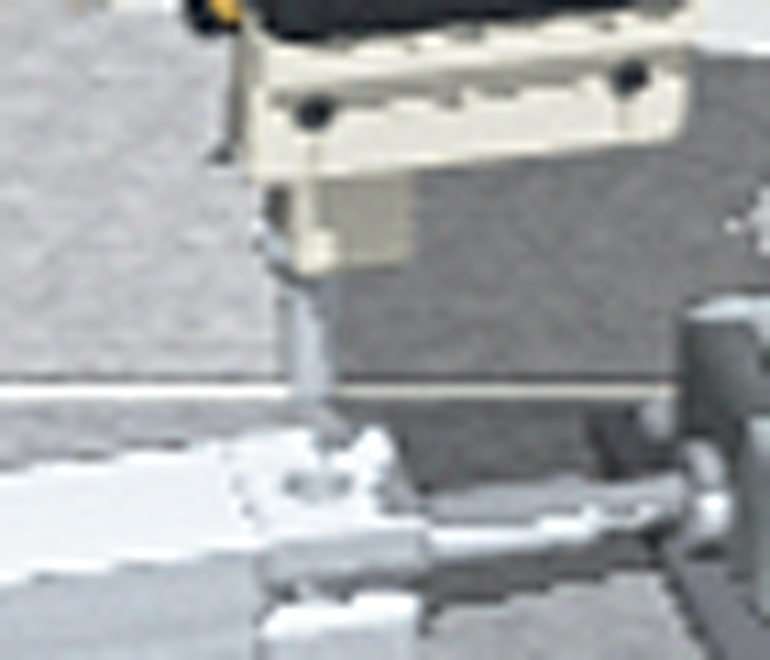

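```bash

python3 -m creep '[[0,0,0,0,0,0,0.15],[0,0,0,0,0,0,0.15],[0,0,0,0,0,0,0.15]]'
python3 - <<'E'
from h import *
o=ctrl.get_obs();print(o["tool_pos"],o["orientation"])
cv2.imwrite("pics/n_s.png",ctrl.snapshot("side"))
crop("side","pics/n_s.png","pics/n_s2.png",275,145,310,185,15)
print(cv2.imread("pics/n_s.png")[154:178,282:300,1])
E
```

```text
clock: 16.23
tool_pos: [0.6451, -0.0292, 0.1751]
orientation: [-180.0, 0.1, -168.1]
force: [-0.1, -0.6, -0.2]
opening: 0.0211
[ 0.64511329 -0.02922668  0.17509817] [-1.79997166e+02  7.03477978e-02 -1.68057172e+02]
[[197 199 200 150 121 112 120 131 133 135 119 115 125 122 130 129 123 121]
 [202 199 204 211 159 107 116 129 139 137 122 119 125 130 128 132 128 130]
 [196 200 205 208 149 151 200 164 129 130 123 117 120 127 122 124 132 128]
 [190 194 201 196 174 164 203 160 125 131 128 129 126 131 129 133 128 128]
 [190 199 197 187 163 163 196 207 163 124 119 120 123 124 122 122 128 121]
 [194 195 191 187 179 181 196 211 164 126 115 124 126 124 126 122 124 128]
 [203 209 207 195 174 176 201 207 195 151 124 124 127 127 124 126 127 123]
 [191 185 184 192 179 180 196 203 190 152 116 122 120 122 123 119 122 117]
 [197 194 199 207 177 176 201 205 188 154 126 122 123 127 126 123 129 129]
 [198 200 199 204 157 156 190 199 184 149 128 122 118 127 124 127 129 129]
 [152 163 162 161 157 171 193 196 185 121  91  95  93  93  93 103  96  98]
 [255 255 255 255 255 255 223 170 191 192 186 192 189 195 193
[... 214 characters left out ...]
142 106  97  97 103  95]
 [207 219 221 232 246 251 255 209 149 151 149 156 177 134  90 100 107 105]
 [250 246 246 245 247 246 249 251 201 139 232 255 255 195  86  98 102 103]
 [246 243 245 245 247 249 253 255 255 248 248 248 255 234 137  94 102 107]
 [246 245 238 241 230 231 235 225 234 250 249 244 255 224 123  94 103 102]
 [235 243 245 227 172 181 199 202 192 177 233 250 214 156 138 109  95  95]
 [232 246 244 219 160 173 197 204 180 174 232 249 196 145 163 119  70  92]
 [225 234 245 243 239 214 199 222 217 235 247 247 247 196 151 152 126 153]
 [194 225 244 246 245 245 247 243 244 243 244 248 246 247 255 255 197 147]
 [248 222 232 244 242 245 246 247 246 245 248 249 250 244 235 242 220 154]]
```

View pics/n_s2.png

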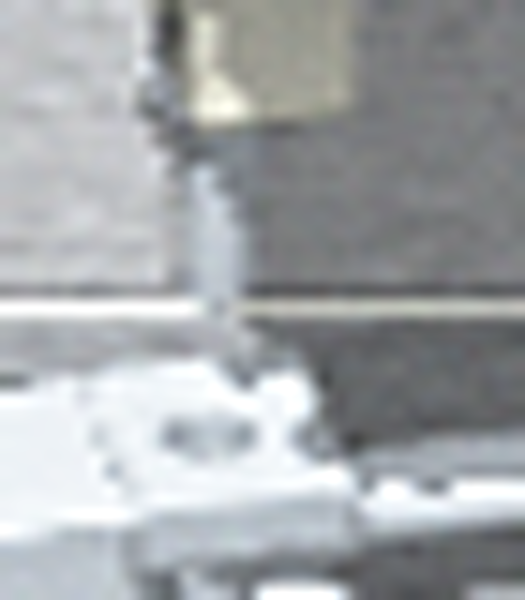

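```bash

python3 - <<'E'
from h import *
def rayY(u,v,y):
    K,R,t=cam("side"); d=R.T@np.linalg.solve(K,[u,v,1]); c=-R.T@t
    return c+d*(y-c[1])/d[1]
for v in(158,160,162,164,166,168):print(v,rayY(288.5,v,-.0292))
for z in(.1018,.09,.0648,.04):print(z,proj("side",[.6451,-.0292,z]))
E
```

```text
158 [ 0.64245111 -0.0292      0.0801844 ]
160 [ 0.64267696 -0.0292      0.0748997 ]
162 [ 0.64290427 -0.0292      0.06958068]
164 [ 0.64313307 -0.0292      0.06422703]
166 [ 0.64336336 -0.0292      0.05883839]
168 [ 0.64359515 -0.0292      0.05341442]
0.1018 [290.16019486 149.68146898]
0.09 [289.91549416 154.24937625]
0.0648 [289.40463933 163.78566927]
0.04 [288.9169123  172.89022791]
```

```bash

python3 - <<'E'
from h import *
go([.6463,-.0285,.157],-168)
E
```

```text
w [ 0.      0.0011 -0.0009] d [-0.0013  0.0004  0.018 ] t 16.28
```

```bash

python3 -m creep '[[0,0,0,-0.0007,0.0002,0.004,0.15],[0,0,0,-0.0013,0.0004,0.009,0.15],[0,0,0,-0.0013,0.0004,0.014,0.15],[0,0,0,-0.0013,0.0004,0.018,0.15],[0,0,0,-0.0013,0.0004,0.018,0.15],[0,0,0,-0.0013,0.0004,0.018,0.15],[0,0,0,-0.0013,0.0004,0.018,0.15]]'
python3 - <<'E'
from h import *
o=ctrl.get_obs();print(o["tool_pos"],o["force"])
cv2.imwrite("pics/o_s.png",ctrl.snapshot("side"))
crop("side","pics/o_s.png","pics/o_s2.png",270,145,310,185,15)
E
```

```text
clock: 16.87
tool_pos: [0.6461, -0.028, 0.1562]
orientation: [-180.0, -0.0, -168.0]
force: [-0.3, 0.3, 0.2]
opening: 0.0212
[ 0.64613476 -0.02804876  0.15619896] [-0.32659871  0.28686343  0.24189704]
```

View pics/o_s2.png

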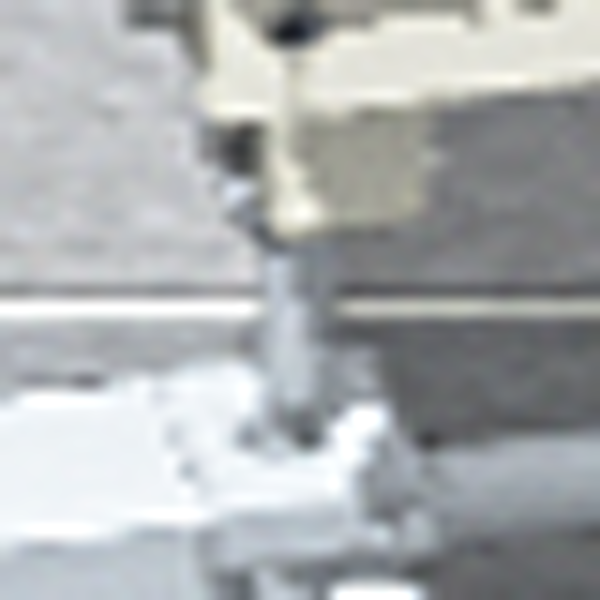

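```bash

python3 -m creep '[[0,0,0,0.0004,-0.0004,0.002,0.15],[0,0,0,0.0004,-0.0004,0.004,0.15],[0,0,0,0.0004,-0.0004,0.006,0.15],[0,0,0,0.0004,-0.0004,0.008,0.15],[0,0,0,0.0004,-0.0004,0.01,0.15],[0,0,0,0.0004,-0.0004,0.01,0.15],[0,0,0,0.0004,-0.0004,0.01,0.15]]'
```

```text
clock: 17.5
tool_pos: [0.6457, -0.0286, 0.146]
orientation: [-180.0, -0.0, -168.0]
force: [0.5, 0.8, -0.4]
opening: 0.0213
```

```bash

python3 -m creep '[[0,0,0,0,0,0.002,0.15],[0,0,0,0,0,0.004,0.15],[0,0,0,0,0,0.005,0.15],[0,0,0,0,0,0.005,0.15]]'
python3 -m creep '[[0,0,0,0,0,0.0015,0.15],[0,0,0,0,0,0.003,0.15],[0,0,0,0,0,0.004,0.15],[0,0,0,0,0,0.004,0.15]]'
```

```text
clock: 17.83
tool_pos: [0.6456, -0.0286, 0.1409]
orientation: [180.0, -0.0, -168.0]
force: [-0.9, 0.4, 0.6]
opening: 0.0213
clock: 18.17
tool_pos: [0.6457, -0.0285, 0.137]
orientation: [180.0, -0.0, -168.0]
force: [-0.8, -0.9, -1.2]
opening: 0.0214
```

```bash

python3 -m creep '[[0,0,0,0,0,0.0015,0.15],[0,0,0,0,0,0.003,0.15],[0,0,0,0,0,0.004,0.15],[0,0,0,0,0,0.004,0.15]]'
python3 -m creep '[[0,0,0,0,0,0.0015,0.15],[0,0,0,0,0,0.003,0.15],[0,0,0,0,0,0.004,0.15],[0,0,0,0,0,0.004,0.15]]'
python3 -m creep '[[0,0,0,0,0,0.0015,0.15],[0,0,0,0,0,0.003,0.15],[0,0,0,0,0,0.004,0.15],[0,0,0,0,0,0.004,0.15]]'
```

```text
clock: 18.5
tool_pos: [0.6453, -0.0287, 0.1328]
orientation: [180.0, -0.1, -168.0]
force: [-1.3, -0.5, -0.6]
opening: 0.0214
clock: 18.83
tool_pos: [0.6454, -0.0286, 0.1289]
orientation: [180.0, -0.0, -168.0]
force: [-0.9, -0.2, -0.6]
opening: 0.0214
clock: 19.17
tool_pos: [0.6455, -0.0286, 0.1249]
orientation: [180.0, -0.0, -168.0]
force: [-1.9, -0.5, -0.3]
opening: 0.0213
```

```bash

python3 -m creep '[[0,0,0,0,0,0.0015,0.15],[0,0,0,0,0,0.003,0.15],[0,0,0,0,0,0.0045,0.15],[0,0,0,0,0,0.006,0.15],[0,0,0,0,0,0.0075,0.15],[0,0,0,0,0,0.0085,0.15],[0,0,0,0,0,0.0085,0.15],[0,0,0,0,0,0.0085,0.15]]'
python3 -m creep '[[0,0,0,0,0,0.001,0.15],[0,0,0,0,0,0.0018,0.15],[0,0,0,0,0,0.0018,0.15],[0,0,0,0,0,0.0018,0.15]]'
```

```text
clock: 19.83
tool_pos: [0.6456, -0.0286, 0.1165]
orientation: [180.0, -0.0, -168.0]
force: [-2.2, -1.4, -1.1]
opening: 0.021
clock: 20.17
tool_pos: [0.6457, -0.0286, 0.1149]
orientation: [180.0, -0.0, -168.0]
force: [-2.3, -0.3, 0.6]
opening: 0.0212
```

```bash

python3 -m creep '[[0,0,0,0,0,0.0005,0.15],[0,0,0,0,0,0.001,0.15],[0,0,0,0,0,0.001,0.15],[0,0,0,0,0,0.001,0.15]]'
python3 -m creep '[[0,0,0,0,0,0.0005,0.15],[0,0,0,0,0,0.001,0.15],[0,0,0,0,0,0.001,0.15],[0,0,0,0,0,0.001,0.15]]'
```

```text
clock: 20.5
tool_pos: [0.6457, -0.0285, 0.114]
orientation: [-180.0, -0.0, -168.0]
force: [-3.3, -0.9, 2.3]
opening: 0.0213
clock: 20.83
tool_pos: [0.6458, -0.0285, 0.1134]
orientation: [-180.0, 0.0, -168.0]
force: [-5.2, -0.7, 5.7]
opening: 0.0211
```

```bash

python3 -m creep '[[0,0,0,0.0004,0,0.0005,0.15],[0,0,0,0.0006,0,0.0007,0.15],[0,0,0,0.0006,0,0.0007,0.15],[0,0,0,0.0006,0,0.0007,0.15]]'
python3 - <<'E'
from h import *
cv2.imwrite("pics/p_s.png",ctrl.snapshot("side"))
crop("side","pics/p_s.png","pics/p_s2.png",260,140,320,190,13)
E
```

```text
clock: 21.17
tool_pos: [0.6457, -0.0286, 0.1133]
orientation: [-180.0, 0.1, -168.0]
force: [-5.6, 0.1, 8.2]
opening: 0.021
```

View pics/p_s2.png

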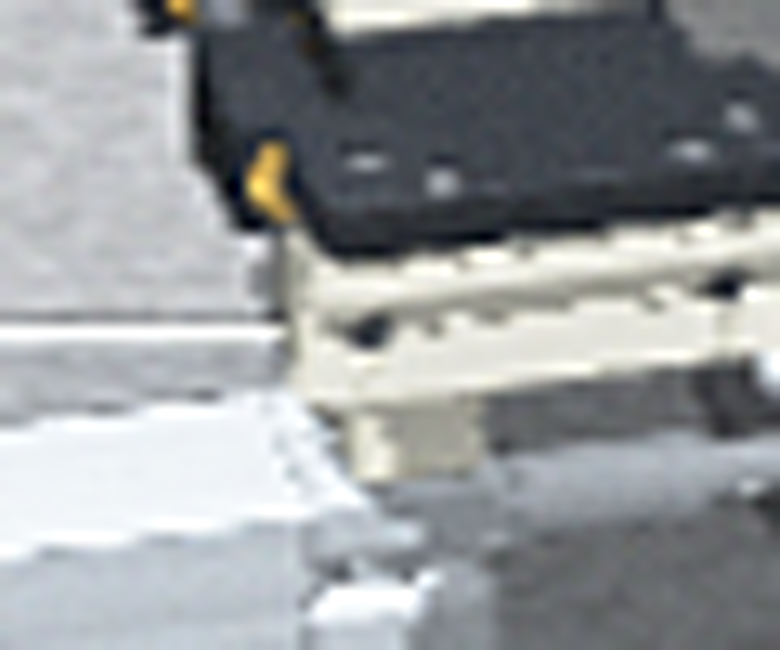

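```bash

python3 -m creep '[[0,0,0,0,0,-0.0008,0.15],[0,0,0,0,0,-0.0008,0.25],[0,0,0,0,0,-0.0008,0.35],[0,0,0,0,0,-0.0008,0.5],[0,0,0,0,0,-0.0008,0.6],[0,0,0,0,0,-0.0008,0.6],[0,0,0,0,0,-0.01,0.6],[0,0,0,0,0,-0.03,0.6],[0,0,0,0,0,-0.06,0.6],[0,0,0,0,0,-0.09,0.6],[0,0,0,0,0,-0.09,0.6],[0,0,0,0,0,-0.09,0.6]]'
python3 - <<'E'
from h import *
go([.5905,-.0404,.13],-168)
cv2.imwrite("pics/q_s.png",ctrl.snapshot("side"))
crop("side","pics/q_s.png","pics/q_s2.png",240,140,360,220,6.5)
E
```

```text
clock: 22.22
tool_pos: [0.6464, -0.0284, 0.2054]
orientation: [-180.0, 0.3, -168.0]
force: [-0.4, 0.4, -0.6]
opening: 0.0527
w [-0.0001  0.0053 -0.    ] d [ 0.0576 -0.0001  0.0751] t 22.22
```

View pics/q_s2.png

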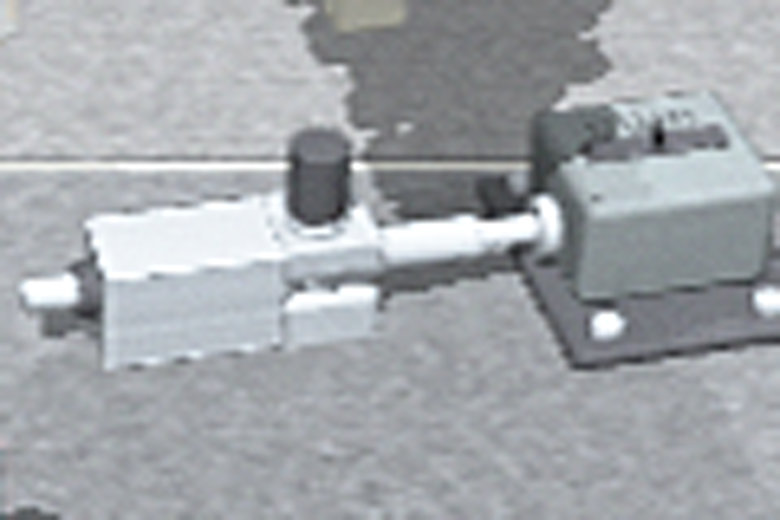

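```bash

python3 -m creep '[[0,0,0,0.02,0,0,0.7],[0,0,0,0.04,0,0,0.7],[0,0,0,0.0576,0,0,0.7],[0,0,0,0.0576,0,0.02,0.7],[0,0,0,0.0576,0,0.05,0.7],[0,0,0,0.0576,0,0.075,0.7],[0,0,0,0.0576,0,0.075,0.7],[0,0,0,0.0576,0,0.075,0.7],[0,0,0,0.0576,0,0.075,0.7]]'
python3 - <<'E'
from h import *
go([.5905,-.0404,.079],-168)
E
```

```text
clock: 23.02
tool_pos: [0.5893, -0.0406, 0.1279]
orientation: [-180.0, -0.0, -168.0]
force: [0.3, -0.1, 1.0]
opening: 0.0613
w [-0.0005 -0.      0.0002] d [-0.0012 -0.      0.0489] t 23.02
```

```bash

python3 -m creep '[[0,0,0,-0.001,0,0.015,0.7],[0,0,0,-0.001,0,0.03,0.7],[0,0,0,-0.001,0,0.044,0.7],[0,0,0,-0.001,0,0.0485,0.7],[0,0,0,-0.001,0,0.0485,0.7],[0,0,0,-0.001,0,0.0485,0.55],[0,0,0,-0.001,0,0.0485,0.46],[0,0,0,-0.001,0,0.0485,0.4],[0,0,0,-0.001,0,0.0485,0.34],[0,0,0,-0.001,0,0.0485,0.3],[0,0,0,-0.001,0,0.0485,0.3],[0,0,0,-0.001,0,0.0485,0.3]]'
```

```text
clock: 24.02
tool_pos: [0.5901, -0.0403, 0.0795]
orientation: [-180.0, 0.1, -168.0]
force: [-1.5, 1.2, 6.0]
opening: 0.0358
```

```bash

python3 -m creep '[[0,0,0,0,0,-0.0004,0.3],[0,0,0,0.0005,0,-0.0006,0.3],[0,0,0,0.001,0,-0.0006,0.3],[0,0,0,0.001,0,-0.0006,0.3],[0,0,0,0.001,0,-0.0006,0.3]]'
python3 -m creep '[[0,0,0,0.0005,0,0,0.3],[0,0,0,0.001,0,0,0.3],[0,0,0,0.001,0,0,0.3],[0,0,0,0.001,0,0,0.3]]'
python3 -m creep '[[0,0,0,0.0005,0,0,0.3],[0,0,0,0.001,0,0,0.3],[0,0,0,0.001,0,0,0.3],[0,0,0,0.001,0,0,0.3]]'
```

```text
clock: 24.43
tool_pos: [0.5893, -0.0405, 0.0795]
orientation: [-180.0, 0.1, -168.0]
force: [2.4, 0.1, 0.3]
opening: 0.036
clock: 24.77
tool_pos: [0.588, -0.0407, 0.0795]
orientation: [-180.0, 0.0, -168.0]
force: [2.5, 0.5, 0.8]
opening: 0.0359
clock: 25.1
tool_pos: [0.587, -0.041, 0.0795]
orientation: [-180.0, 0.0, -168.0]
force: [2.4, 1.2, 0.9]
opening: 0.0359
```

```bash

python3 -m creep '[[0,0,0,0.0005,0,0,0.3],[0,0,0,0.001,0,0,0.3],[0,0,0,0.001,0,0,0.3],[0,0,0,0.001,0,0,0.3]]'
python3 -m creep '[[0,0,0,0.0005,0,0,0.3],[0,0,0,0.001,0,0,0.3],[0,0,0,0.001,0,0,0.3],[0,0,0,0.001,0,0,0.3]]'
python3 -m creep '[[0,0,0,0.0005,0,0,0.3],[0,0,0,0.001,0,0,0.3],[0,0,0,0.001,0,0,0.3],[0,0,0,0.001,0,0,0.3]]'
```

```text
clock: 25.43
tool_pos: [0.586, -0.0412, 0.0795]
orientation: [-180.0, 0.0, -168.0]
force: [3.2, 1.4, 2.3]
opening: 0.0358
clock: 25.77
tool_pos: [0.5852, -0.0414, 0.0795]
orientation: [-180.0, 0.0, -168.0]
force: [4.6, 1.5, 1.7]
opening: 0.0356
clock: 26.1
tool_pos: [0.5845, -0.0415, 0.0795]
orientation: [-180.0, 0.1, -168.0]
force: [5.7, 1.1, -0.0]
opening: 0.0356
```

```bash

python3 -m creep '[[0,0,0,0.0005,0,0,0.3],[0,0,0,0.001,0,0,0.3],[0,0,0,0.0015,0,0,0.3],[0,0,0,0.002,0,0,0.3],[0,0,0,0.0025,0,0,0.3],[0,0,0,0.0025,0,0,0.3],[0,0,0,0.0025,0,0,0.3]]'
python3 - <<'E'
from h import *
cv2.imwrite("pics/r_s.png",ctrl.snapshot("side"))
crop("side","pics/r_s.png","pics/r_s2.png",290,140,360,190,11)
crop("side","pics/q_s.png","pics/q_s3.png",290,140,360,190,11)
f=[ctrl.get_obs()["force"]];print(f)
E
python3 -m creep '[[0,0,0,0.0005,0,0,0.3],[0,0,0,0.001,0,0,0.3],[0,0,0,0.001,0,0,0.3],[0,0,0,0.001,0,0,0.3]]'
```

```text
clock: 26.68
tool_pos: [0.5828, -0.0418, 0.0795]
orientation: [-180.0, 0.2, -168.0]
force: [8.7, 1.3, -3.4]
opening: 0.0359
[array([ 8.62542212,  0.97858982, -3.39023978])]
clock: 27.07
tool_pos: [0.5822, -0.0419, 0.0795]
orientation: [-180.0, 0.2, -168.0]
force: [9.5, 1.7, -3.6]
opening: 0.036
```

View pics/r_s2.png

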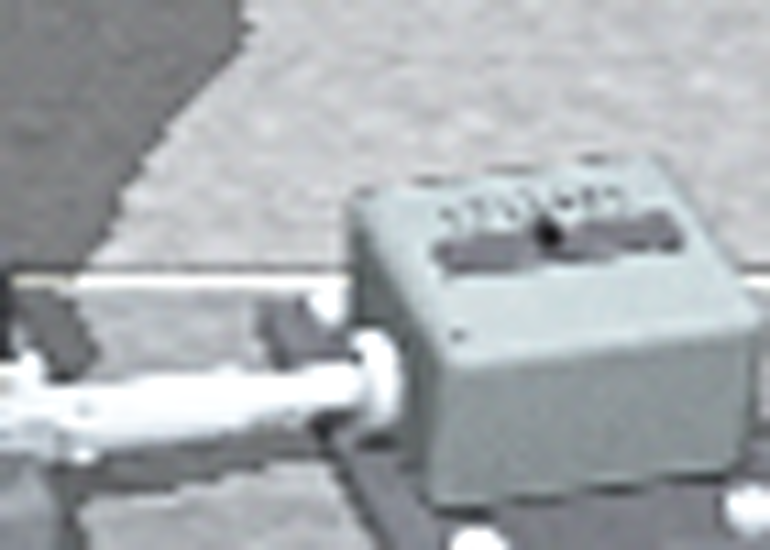

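View pics/q_s3.png

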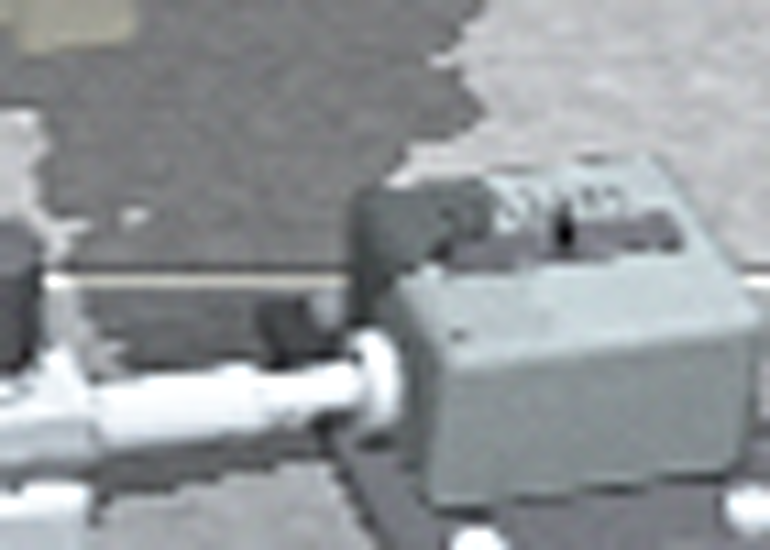

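```bash

python3 -m creep '[[0,0,0,0.0005,0,0.0002,0.3],[0,0,0,0.0008,0,0.0002,0.3],[0,0,0,0.0008,0,0.0002,0.3],[0,0,0,0.0008,0,0.0002,0.3]]'
python3 - <<'E'
from h import *
cv2.imwrite("pics/s_s.png",ctrl.snapshot("side"))
for n in "qprs":
    im=cv2.imread(f"pics/{n}_s.png")[158:165,334:348,1];print(n);print(im)
print(ray("side",340,161,.053)-ray("side",339,161,.053))
E
```

```text
clock: 27.4
tool_pos: [0.582, -0.042, 0.0795]
orientation: [-180.0, 0.3, -168.0]
force: [11.1, 1.6, -4.1]
opening: 0.0355
q
[[123 150 196 215 158 194 168 126 194 157 180 215 183 202]
 [117 188 157 193 159 157 115  92 193 192 186 186 164 181]
 [114 205 207 159 161 157  85  35 113 129 127 132 127 124]
 [112 138 136 126 127 138  77   0 107 130 124 124 125 123]
 [119 118 120 123 123 133  93  61 111 126 139 141 129 103]
 [115 115 120 142 131 115 104  94 110 132 135 160 201 213]
 [121 114 129 167 171 201 217 212 213 213 209 210 218 213]]
p
[[202 183 195 214 159 203 165 124 197 162 191 219 186 205]
 [197 215 149 191 163 153 126 107 210 193 193 189 170 182]
 [206 230 208 164 167 180 110  35  83 119 137 135 129 133]
 [131 138 134 125 132 138  98  25  77 120 130 125 125 127]
 [130 130 127 131 129 133 133  81  71 117 144 150 130 108]
 [126 130 125 143 134 118 111  97 113 132 135 165 205 217]
 [123 120 134 165 168 205 217 217 219 217 212 217 219 221]]
r
[[204 187 199 220 167 201 168 117 189 157 193 223 193 209]
 [199 218 154 199 172 131 201 229 229 189 192 192 172 190]
 [208 231 210 175 118  59  98 186 164 128 126 135 134 130]
 [140 140 136 137  98  34  29 116 137 131 132 125 127 132]
 [132 130 131 137 137  80  77 127 132 133 146 147 131 109]
 [130 135 129 144 142 122 110 100 108 135 144 163 204 220]
 [124 126 139 165 181 206 228 224 221 221 214 219 223 225]]
s
[[195 185 196 225 170 201 172 116 194 157 191 225 189 208]
 [204 220 158 199 156 116 204 229 231 189 191 193 174 182]
 [206 231 211 178 104  39 134 197 165 130 129 132 132 135]
 [134 138 136 136  80  11  80 137 131 130 129 130 131 127]
 [134 132 135 133 115  50  77 128 129 130 143 146 128 108]
 [129 136 130 148 140 127 109  94 113 134 140 164 204 223]
 [126 127 137 170 177 209 225 220 219 216 219 215 221 224]]
[ 2.26425276e-03 -3.90736531e-06  0.00000000e+00]
```

```bash

python3 -m creep '[[0,0,0,0.0003,0,0,0.3],[0,0,0,0.0005,0,0,0.3],[0,0,0,0.0005,0,0,0.3],[0,0,0,0.0005,0,0,0.3],[0,0,0,0.0005,0,0,0.3]]'
python3 - <<'E'
from h import *
o=ctrl.get_obs();print(o["tool_pos"],o["force"])
cv2.imwrite("pics/t_s.png",ctrl.snapshot("side"))
print(cv2.imread("pics/t_s.png")[159:163,334:348,1]);print(ctrl.get_obs()["force"])
crop("side","pics/t_s.png","pics/t_s2.png",240,140,360,220,6.5)
E
```

```text
clock: 27.87
tool_pos: [0.5817, -0.042, 0.0795]
orientation: [-180.0, 0.3, -168.0]
force: [11.8, 1.5, -5.1]
opening: 0.0361
[ 0.58174265 -0.04198442  0.07951436] [11.80059809  1.50847456 -5.08945142]
[[202 218 159 197 153 111 202 227 229 188 193 190 176 183]
 [212 231 212 178 100  31 136 193 167 128 129 133 131 134]
 [133 141 136 135  72   8  87 130 134 135 127 131 127 134]
 [136 131 133 135  96  28  75 124 133 130 147 147 134 109]]
[11.94984213  0.95681591 -5.79257077]
```

View pics/t_s2.png

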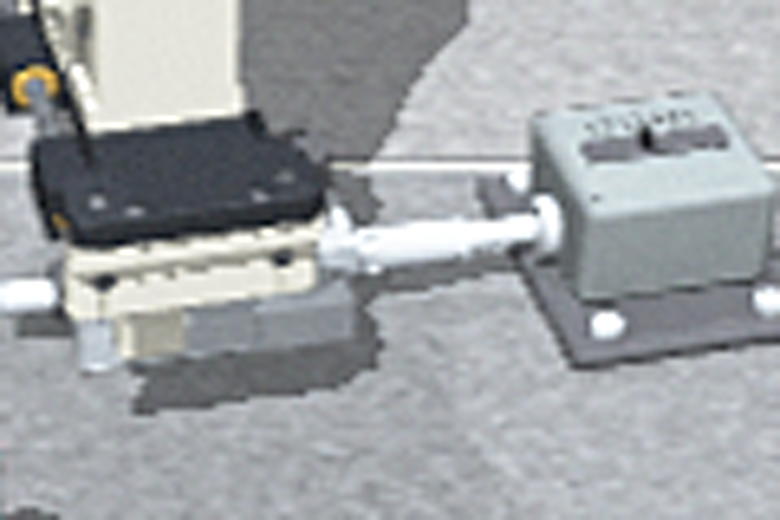

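```bash

python3 -m creep '[[0,0,0,-0.001,0,0,0.3],[0,0,0,-0.002,0,0,0.3],[0,0,0,-0.003,0,0,0.3],[0,0,0,-0.004,0,0,0.3],[0,0,0,-0.005,0,0,0.3],[0,0,0,-0.006,0,0,0.3],[0,0,0,-0.0065,0,0,0.3],[0,0,0,-0.0065,0,0,0.3],[0,0,0,-0.0065,0,0,0.3]]'
python3 - <<'E'
from h import *
o=ctrl.get_obs();print(o["tool_pos"],o["force"])
cv2.imwrite("pics/u_s.png",ctrl.snapshot("side"))
print(cv2.imread("pics/u_s.png")[159:163,334:348,1])
E
```

```text
clock: 28.67
tool_pos: [0.5841, -0.0417, 0.0794]
orientation: [180.0, -0.2, -168.0]
force: [-1.9, 0.1, 9.6]
opening: 0.0358
[ 0.58412034 -0.0417015   0.07943993] [-1.86300725  0.11983928  9.63443869]
[[203 224 158 197 176 107 149 208 232 189 192 192 178 185]
 [208 233 209 171 148  89  69 180 168 128 131 133 133 130]
 [134 137 135 129 143  74   4 121 135 125 128 133 131 135]
 [129 133 130 129 132  93  43 112 136 128 144 149 128 106]]
```

```bash

python3 -m creep '[[0,0,0,0,0,-0.0003,0.3],[0,0,0,0,0,-0.0006,0.3],[0,0,0,0,0,-0.0008,0.3],[0,0,0,0,0,-0.0008,0.3],[0,0,0,0,0,-0.0008,0.3]]'
```

```text
clock: 29.13
tool_pos: [0.585, -0.0415, 0.0795]
orientation: [180.0, -0.1, -168.0]
force: [0.6, 0.4, 0.2]
opening: 0.0357
```

```bash

python3 -m creep '[[0,0,0,-0.0008,0,0,0.3],[0,0,0,-0.0016,0,0,0.3],[0,0,0,-0.0024,0,0,0.3],[0,0,0,-0.0024,0,0,0.3],[0,0,0,-0.0024,0,0,0.3]]'
python3 - <<'E'
from h import *
cv2.imwrite("pics/v_s.png",ctrl.snapshot("side"))
print(cv2.imread("pics/v_s.png")[159:163,334:348,1])
E
```

```text
clock: 29.55
tool_pos: [0.5873, -0.041, 0.0796]
orientation: [180.0, -0.1, -168.0]
force: [-1.8, -0.3, -0.5]
opening: 0.036
[[200 220 158 195 171 122  88 189 239 187 192 191 178 185]
 [204 229 210 175 172 166  83 132 154 133 132 134 129 135]
 [133 138 136 134 134 123  54  21 111 133 126 132 129 128]
 [135 130 128 131 136 133  97  63 111 134 146 148 125 108]]
```

```bash

python3 -m creep '[[0,0,0,0.0003,0,0,0.3],[0,0,0,0.0003,0,0,0.42],[0,0,0,0.0003,0,0,0.55],[0,0,0,0.0003,0,0,0.7],[0,0,0,0.0003,0,0,0.7],[0,0,0,0.0003,0,-0.01,0.7],[0,0,0,0.0003,0,-0.04,0.7],[0,0,0,0.0003,0,-0.08,0.7],[0,0,0,0.0003,0,-0.12,0.7],[0,0,0,0.0003,0,-0.15,0.7]]'
python3 -m creep '[[0,0,0,0.02,0,-0.02,0.7],[0,0,0,0.05,0,-0.03,0.7],[0,0,0,0.09,0,-0.03,0.7],[0,0,0,0.12,0,-0.03,0.7],[0,0,0,0.15,0,-0.03,0.7],[0,0,0,0.15,0,-0.03,0.7],[0,0,0,0.15,0,-0.03,0.7]]'
python3 - <<'E'
from h import *
cv2.imwrite("pics/w_s.png",ctrl.snapshot("side"))
cv2.imwrite("pics/w_t.png",ctrl.snapshot("top"))
print(cv2.imread("pics/w_s.png")[159:163,334:348,1])
crop("side","pics/w_s.png","pics/w_s2.png",170,140,370,280,4)
E
```

```text
clock: 30.43
tool_pos: [0.5883, -0.041, 0.2344]
orientation: [-180.0, 0.2, -168.0]
force: [1.3, 0.3, 0.5]
opening: 0.0614
clock: 31.02
tool_pos: [0.4398, -0.0723, 0.2615]
orientation: [180.0, 0.2, -168.0]
force: [0.3, 0.9, 0.3]
opening: 0.0611
[[194 208 154 190 165 119  88 179 229 178 182 185 169 174]
 [197 219 203 163 159 158  80 128 146 128 127 126 123 126]
 [127 131 131 122 131 119  46  21 107 130 126 123 126 127]
 [125 127 126 123 126 129  86  54 107 120 139 141 122 103]]
```

View pics/w_s2.png

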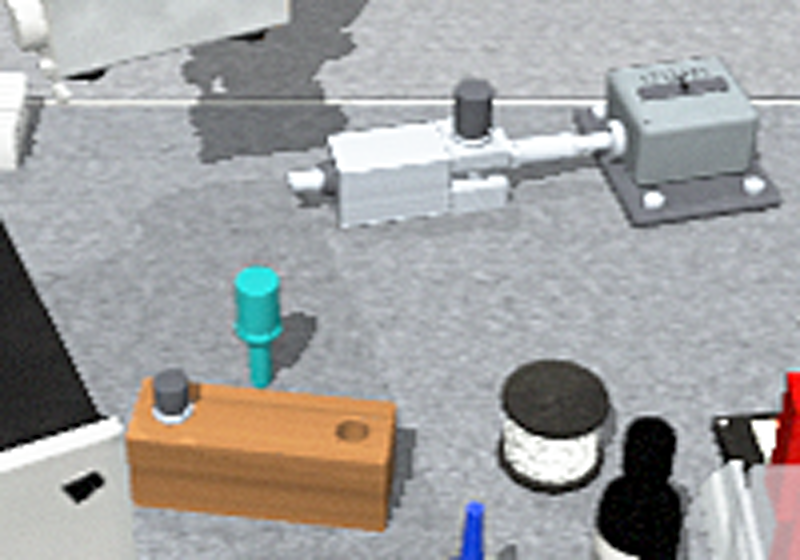

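View pics/w_t.png

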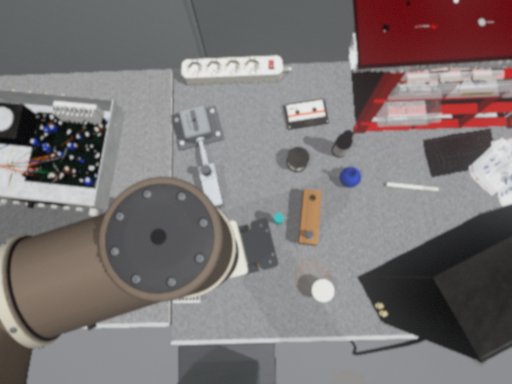

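```bash
python3 - <<'E'
from h import *
print(cv2.imread("pics/a_side.png")[159:163,334:348,1])
print(ctrl.close_job())
E
```

```text
[[189 211 152 190 165 121  86 183 226 180 183 187 170 175]
 [197 224 201 160 162 161  80 127 147 126 130 121 121 126]
 [132 130 132 128 130 121  50  20 108 128 122 123 124 126]
 [125 124 127 126 125 130  90  53 110 128 139 146 120 104]]
the job is handed in; nothing more can be done
None
```

The clevis is coupled to the gauge with the thick pin and has been tug-tested. I handed the job in at about 31 s of the 72 s allowed.

- **Sliding on:** I slid the clevis over the lug until the force along the bar rose from about 2 N to 6.7 N. By the tool's travel, the bar went in about 1.2 mm at most during this, well under the 4 mm limit. I then backed it off.
- **Pin:** It went down with almost no force and stopped with its head on the clevis, pressed down with about 8 N. Its measured height matched fully home, and the side view shows the flange on the upper ear.
- **Tug:** The draw bar came out about 4 mm. The three readings were a force of 12 N (4.0 mm), tool travel of 4.1 mm past where the pull began, and a gauge pointer movement of about 4 mm.
- **Easing back:** Part-way back the clevis dragged on the bench, leaving the bar about 1.6 to 2 mm out. I lifted slightly and finished easing it back before letting go.

**Last checks:** The pointer is back where it was in the first picture, to within image noise. The pin is seated and the arm is clear. The thin pin, turquoise pin, block, reel and pot look undisturbed; the arm partly hid the heatsink in the last top view, and I never worked near it.

**Disagreement:** The side camera put the hole and the held pin 2 to 3 mm off the arm's own readings near the gauge. I aligned the pin from where it sat relative to the hole in the picture, together with the line along which I had held the clevis.

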